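# Pack mallet-head blanks into the holding jig and lock the turnbutton

### The job

First turn the jig's red turnbutton clear of the bays; then set each mallet-head blank on the bench into a bay of its own, upright, slot along the bay, at the far end, and find by trying or feeling which green packer just fills the gap left at the near end, pushing it fully home upright. When every blank is snugly packed, turn the turnbutton right across so that it lies over the packers, and have every unused packer in the blue box; leave the other tools on the bench undisturbed.

Things in the scene. Friction and masses are not known exactly. Their poses are not given: they have to be found in the camera images.
- jig: Holding jig fixed to the bench: plywood base 150 x 216 x 8 mm, dark walls 20 mm high on it (tops 28 mm above bench) round two open bays, each 88 mm along x by 44 mm along y; near wall at -x, far wall at +x. An aluminium post between them carries the turnbutton. Origin on the bench under its centre; x points away from the robot (turned up to 0.25 rad), y left.
- bay_left (a point): centre of the floor of the left (+y) bay, 64 mm left of the jig's centre, 8 mm above the bench
- bay_right (a point): centre of the floor of the right (-y) bay, 64 mm right of the jig's centre, 8 mm above the bench
- pivot (a point): on the turnbutton's upright axis (jig x = -31 mm, y = 0), at the middle of the bar's height, 115 mm above the bench
- turnbutton (a joint): Red-painted wooden bar 160 x 22 x 27 mm turning level about the pivot at its middle, underside 101 mm above bench. 0 = along the jig's x, between the bays, clear of both (open); turns anticlockwise seen from above to 1.57 = along the jig's y, its ends over the near ends of both bays (closed). Stops at both ends, stays where left, friction 0.12 N m. Starts across the bays.
- blank1_c (a point): Mallet-head blank: pale wooden block 50 mm high, 40 mm wide along its y, with a dark slot marked along x on top. Its length along its x is 46, 52, 58 or 64 mm (the four blanks all differ; which is which is not marked). The point is its centre, 25 mm above its underside; z up. One or two of the four blanks are there, the others absent.
- blank2_c (a point): Mallet-head blank: pale wooden block 50 mm high, 40 mm wide along its y, with a dark slot marked along x on top. Its length along its x is 46, 52, 58 or 64 mm (the four blanks all differ; which is which is not marked). The point is its centre, 25 mm above its underside; z up. One or two of the four blanks are there, the others absent.
- blank3_c (a point): Mallet-head blank: pale wooden block 50 mm high, 40 mm wide along its y, with a dark slot marked along x on top. Its length along its x is 46, 52, 58 or 64 mm (the four blanks all differ; which is which is not marked). The point is its centre, 25 mm above its underside; z up. One or two of the four blanks are there, the others absent.
- blank4_c (a point): Mallet-head blank: pale wooden block 50 mm high, 40 mm wide along its y, with a dark slot marked along x on top. Its length along its x is 46, 52, 58 or 64 mm (the four blanks all differ; which is which is not marked). The point is its centre, 25 mm above its underside; z up. One or two of the four blanks are there, the others absent.
- packer1_c (a point): Packer: upright green block 90 mm high, 40 mm wide along y, lower edges rounded 5 mm; thickness along x 22, 28, 34 or 40 mm (all four differ, unmarked). The right packer and its blank add up to 86 mm in the 88 mm bay (2 mm play); the next thicker will not go in, the next thinner leaves 8 mm. Point: its centre, 45 mm above its underside; z up. Fully home, its top is 98 mm above the bench.
- packer2_c (a point): Packer: upright green block 90 mm high, 40 mm wide along y, lower edges rounded 5 mm; thickness along x 22, 28, 34 or 40 mm (all four differ, unmarked). The right packer and its blank add up to 86 mm in the 88 mm bay (2 mm play); the next thicker will not go in, the next thinner leaves 8 mm. Point: its centre, 45 mm above its underside; z up. Fully home, its top is 98 mm above the bench.
- packer3_c (a point): Packer: upright green block 90 mm high, 40 mm wide along y, lower edges rounded 5 mm; thickness along x 22, 28, 34 or 40 mm (all four differ, unmarked). The right packer and its blank add up to 86 mm in the 88 mm bay (2 mm play); the next thicker will not go in, the next thinner leaves 8 mm. Point: its centre, 45 mm above its underside; z up. Fully home, its top is 98 mm above the bench.
- packer4_c (a point): Packer: upright green block 90 mm high, 40 mm wide along y, lower edges rounded 5 mm; thickness along x 22, 28, 34 or 40 mm (all four differ, unmarked). The right packer and its blank add up to 86 mm in the 88 mm bay (2 mm play); the next thicker will not go in, the next thinner leaves 8 mm. Point: its centre, 45 mm above its underside; z up. Fully home, its top is 98 mm above the bench.
- packer1: the same packer 1, origin at the centre of its underside
- packer2: the same packer 2, origin at the centre of its underside
- packer3: the same packer 3, origin at the centre of its underside
- packer4: the same packer 4, origin at the centre of its underside
- packer_box: Blue open box fixed to the bench, outside 94 (x) x 204 (y) x 35 mm, walls and floor 7 mm; origin on the bench under its centre, y along its length. Room for three packers in a row.
- plane: Bystander, to be left alone: bench plane, 180 mm long. Origin at its underside.
- square: Bystander, to be left alone: try square, 130 mm blade. Origin at its underside.
- glue: Bystander, to be left alone: white glue bottle, 140 mm tall, 56 mm across. Origin at its underside.
- wax_tin: Bystander, to be left alone: brass-coloured wax tin, 72 mm across, 35 mm high. Origin at its underside.
- cork_block: Bystander, to be left alone: cork sanding block 100 x 60 x 40 mm. Origin at its underside.
- pencil: Bystander, to be left alone: flat red carpenter's pencil 160 x 14 x 8 mm, lying between the packers and the jig. Origin at its underside.
Not all that is in view belongs to the job. What is shaped like the part that bears blank3_c but pink or purple is not meant.

How it is judged (in metres and radians):
On the way, in this order (a step that is already met when the one before it is completed fails the run):
1. the turnbutton is turned clear of the bays (below 0.3 rad) (value of joint turnbutton below 0.3 rad), for 0.2 s.
2. every blank stands on a bay's floor at the far end, with the packer that fills its bay fully home at the near end, the turnbutton still open (x of blank1_c in the frame of jig between 0.005 and 0.04 m and y of blank1_c in the frame of jig between -0.1 and 0.1 m and z of blank1_c in the frame of jig between 0.029 and 0.037 m and angle between each of blank1_c, blank2_c, blank3_c, blank4_c's own z axis and vertical below 0.08 rad and horizontal distance between packer1_c and blank1_c between 0.039 and 0.049 m and z of packer1_c in the frame of blank1_c between 0.015 and 0.025 m and angle between the z axis of packer1_c and the z axis of blank1_c, either way round below 0.1 rad and x of blank2_c in the frame of jig between 0.005 and 0.04 m and y of blank2_c in the frame of jig between -0.1 and 0.1 m and z of blank2_c in the frame of jig between 0.029 and 0.037 m and horizontal distance between packer2_c and blank2_c between 0.039 and 0.049 m and z of packer2_c in the frame of blank2_c between 0.015 and 0.025 m and angle between the z axis of packer2_c and the z axis of blank2_c, either way round below 0.1 rad and x of blank3_c in the frame of jig between 0.005 and 0.04 m and y of blank3_c in the frame of jig between -0.1 and 0.1 m and z of blank3_c in the frame of jig between 0.029 and 0.037 m and horizontal distance between packer3_c and blank3_c between 0.039 and 0.049 m and z of packer3_c in the frame of blank3_c between 0.015 and 0.025 m and angle between the z axis of packer3_c and the z axis of blank3_c, either way round below 0.1 rad and x of blank4_c in the frame of jig between 0.005 and 0.04 m and y of blank4_c in the frame of jig between -0.1 and 0.1 m and z of blank4_c in the frame of jig between 0.029 and 0.037 m and horizontal distance between packer4_c and blank4_c between 0.039 and 0.049 m and z of packer4_c in the frame of blank4_c between 0.015 and 0.025 m and angle between the z axis of packer4_c and the z axis of blank4_c, either way round below 0.1 rad and value of joint turnbutton below 0.8 rad), for 0.3 s.
3. the turnbutton is turned across, over the packers (above 1.4 rad) (x of blank1_c in the frame of jig between 0.005 and 0.04 m and y of blank1_c in the frame of jig between -0.1 and 0.1 m and z of blank1_c in the frame of jig between 0.029 and 0.037 m and angle between each of blank1_c, blank2_c, blank3_c, blank4_c's own z axis and vertical below 0.08 rad and horizontal distance between packer1_c and blank1_c between 0.039 and 0.049 m and z of packer1_c in the frame of blank1_c between 0.015 and 0.025 m and angle between the z axis of packer1_c and the z axis of blank1_c, either way round below 0.1 rad and x of blank2_c in the frame of jig between 0.005 and 0.04 m and y of blank2_c in the frame of jig between -0.1 and 0.1 m and z of blank2_c in the frame of jig between 0.029 and 0.037 m and horizontal distance between packer2_c and blank2_c between 0.039 and 0.049 m and z of packer2_c in the frame of blank2_c between 0.015 and 0.025 m and angle between the z axis of packer2_c and the z axis of blank2_c, either way round below 0.1 rad and x of blank3_c in the frame of jig between 0.005 and 0.04 m and y of blank3_c in the frame of jig between -0.1 and 0.1 m and z of blank3_c in the frame of jig between 0.029 and 0.037 m and horizontal distance between packer3_c and blank3_c between 0.039 and 0.049 m and z of packer3_c in the frame of blank3_c between 0.015 and 0.025 m and angle between the z axis of packer3_c and the z axis of blank3_c, either way round below 0.1 rad and x of blank4_c in the frame of jig between 0.005 and 0.04 m and y of blank4_c in the frame of jig between -0.1 and 0.1 m and z of blank4_c in the frame of jig between 0.029 and 0.037 m and horizontal distance between packer4_c and blank4_c between 0.039 and 0.049 m and z of packer4_c in the frame of blank4_c between 0.015 and 0.025 m and angle between the z axis of packer4_c and the z axis of blank4_c, either way round below 0.1 rad and value of joint turnbutton above 1.4 rad), for 0.2 s.
At the end, for the whole second after the job is handed in: Each blank is upright on a bay floor (4 mm), centre in the far half; its filling packer fully home (5 mm) and upright at the near end, centres 39 to 49 mm apart; turnbutton above 1.4 rad; unused packers in the blue box, at rest (all of step 3 and (horizontal distance between packer1_c and blank1_c below 0.049 m or (x of packer1_c in the frame of packer_box between -0.045 and 0.045 m and y of packer1_c in the frame of packer_box between -0.1 and 0.1 m and z of packer1_c in the frame of packer_box below 0.07 m)) and (horizontal distance between packer2_c and blank2_c below 0.049 m or (x of packer2_c in the frame of packer_box between -0.045 and 0.045 m and y of packer2_c in the frame of packer_box between -0.1 and 0.1 m and z of packer2_c in the frame of packer_box below 0.07 m)) and (horizontal distance between packer3_c and blank3_c below 0.049 m or (x of packer3_c in the frame of packer_box between -0.045 and 0.045 m and y of packer3_c in the frame of packer_box between -0.1 and 0.1 m and z of packer3_c in the frame of packer_box below 0.07 m)) and (horizontal distance between packer4_c and blank4_c below 0.049 m or (x of packer4_c in the frame of packer_box between -0.045 and 0.045 m and y of packer4_c in the frame of packer_box between -0.1 and 0.1 m and z of packer4_c in the frame of packer_box below 0.07 m)) and linear speed of each of packer1, packer2, packer3, packer4 below 0.02 m/s); the robot touches nothing.
It fails at once if a bystander tool is shifted by more than 50 mm (distance of any of plane, square, glue, wax_tin, cork_block, pencil from where it was at the start of the episode above 0.05 m).
Of blank1, blank2, blank3, blank4 only 1 to 2 are there at a start; the rules pass over those that are not, and their reading is None.
At some moment in a run one of blank1, blank2, blank3, blank4 may be knocked a few centimetres aside while the robot is not near it.
It also fails if it takes over 210 s, if anything falls off the work surface, if the arm or the gripper's body presses on something with over 40 N, if the wrist force passes 120 N, or if a joint passes its speed limit or range.

### The arm

A 6-joint arm with a two-finger parallel gripper is mounted at the origin on the work surface. World frame = base frame: x ahead of the robot, y to its left, z up, the work surface at z = 0. Lengths are in m, angles in degrees, forces in N, time in s.
With the tool pointing down it reaches from about 0.275 to 0.975 m from the base axis. Payload 8.4 kg.
Tool frame: the origin (TCP) lies between the finger pads; the fingertips stand ahead of it and the grasp point (between the pads) lies 5 mm behind it (robot.finger_overhang is the x of the fingertips in the tool frame, in m); x points along the fingers, z is the direction in which the jaws open and shut, and the axes are right-handed (so a half turn about x gives the same grasp; the last joint's range is limited). The gripper opens to 92 mm and grips with 3 to 60 N. Pads are 20 mm wide; open, the fingers measure 128 mm over their backs; the gripper's body (75 mm by 189 mm) begins 69 mm behind the grasp point.
Start: joints at [-64.137, 20.225, 93.587, -0, 66.188, -0.138], TCP at [0.274, -0.562, 0.229] pointing down, gripper open.
Joint ranges: [-150.9, 150.9], [-52.94, 120.26], [3.33, 152.33], [-74.26, 254.26], [0, 154.13], [-172.89, 172.89]. Speed limits (degrees/s): [127.2, 127.2, 159.86, 180, 180, 180].

### API

Orientations are given as [roll, pitch, yaw] about the fixed x, y, z axes, in that order (R = Rz(yaw) Ry(pitch) Rx(roll)).
In Python, from workcell import robot gives the robot as it stands.
- The arm moves only by the tool apply_moves, never from a script. Its argument "rows" is one flat list of numbers, 5 for each row, row after row: the shift along the tool's x, y, z in units of 20 cm (1.0 is 20 cm), then the turn about the tool's x in units of pi rad (1.0 is pi rad), then the gripper's target within -1 to 1 (fully open at 1, half-way at 0, shut at -1). In form: [tx, ty, tz, yaw, hand, tx, ty, tz, yaw, hand, ...]. A call has 1 to 20 rows; each row is the pose to reach, as a shift and turn from the pose commanded when the call began, along the tool's axes at that moment, turning the shorter way round; what a row does not reach only later rows make up. A row lasts 1/12 s, in which the tool goes at most 41.7 mm and 7.16 degrees, less where a joint would pass 70% of its speed; a pose out of reach is approached as far as the arm can. A call with a number of a shift or a turn outside -1 to 1 is refused whole. A call with a gripper value outside its range is refused whole. The fingers move at their own pace and stop on an object; "force" is the grip in N (left out, the last holds). Time passes only in rows, so rows that repeat a pose let the fingers close. It gives the time, the measured TCP pose, the force and the opening at its end, in the units of the state.
- robot.state(): the state, without advancing time (a new reading comes with each control period).
- robot.read_camera(name): name is "side" or "top"; returns the picture (384x512x3 uint8, red, green, blue); there is no depth.
- robot.camera_model(name): a dict with "fx", "fy", "cx", "cy" (pixels), "D" ([k1, k2, p1, p2, k3] as OpenCV has them; the pictures are not rectified), "R" (3x3) and "t" (3): a world point X has camera coordinates R X + t. Camera axes: x right, y down, z forward; pixel columns grow to the right and rows downward; lengths in m; the calibration is good to about 2 mm. A picture is of the moment at which its call begins. camera_model takes no time and is no camera call.
- robot.finish_job(): hands the job in, once; it reports no verdict.
The state is a dict: "clock": time; "joints": joint angles; "dq": joint speeds; "tau": joint torques, N m; "position": TCP position; "orientation": TCP orientation; "contact_force": force on the tool from outside, world axes, zero at the start; "torque": the same for the moment, N m; "opening": opening from 0.0 (shut) to 1.0 (fully open).
Only numpy, scipy, OpenCV 4.12 (cv2) and the standard library are available. Lean on these libraries where they do the work, as an engineer would, in place of code of your own. Each camera call takes 0.05 s, during which the arm holds its last target.

## Working session

There is one attempt and no reset: what is moved stays moved. The work goes in short steps, Python scripts to look and compute and a tool call to move; the robot and the scene stay as the last step left them, time stands still between calls to the robot, and variables do not carry over. Pictures are saved under pics/ and viewed, and the job is handed in when it is done.

Besides the shell and the picture viewer there is one more tool, called after "Call:" as a command line: name --argument value ..., lists and objects as JSON in quotes. apply_moves: Moves the arm, as the interface text tells. Its arguments: {"type":"object","properties":{"rows":{"type":"array","items":{"type":"number"}},"force":{"type":"number"}},"required":["rows"]}

```bash
ls; mkdir -p pics; python3 - <<'E'
from workcell import robot
import cv2
print(robot.state()); print(robot.finger_overhang)
for n in("top","side"):
    im=robot.read_camera(n); cv2.imwrite(f"pics/{n}0.png",cv2.resize(im[:,:,::-1],None,fx=1.5,fy=1.5,interpolation=cv2.INTER_CUBIC))
    print(n,robot.camera_model(n))
E
```

```text
pics
{'clock': 0.0, 'joints': array([-6.41371579e+01,  2.02596900e+01,  9.36290760e+01,  7.38745392e-04,
        6.61886968e+01, -1.35874102e-01]), 'dq': array([-0.00389253,  0.07857156, -0.13106185, -0.03631257, -0.00481122,
       -0.15455862]), 'tau': array([-1.47163715e-03, -5.93847835e+01, -3.34220016e+01,  6.97077205e-02,
        2.34192732e-02, -1.01137232e-04]), 'position': array([ 0.27377916, -0.56130978,  0.22789417]), 'orientation': array([179.36453133,  89.92253422, 115.36294878]), 'contact_force': array([-0.00225685, -0.82954966,  0.05579183]), 'torque': array([-0.05567806,  0.01873751, -0.06455713]), 'opening': 1.000840316469571}
0.014
top {'fx': 368.22862016013164, 'fy': 368.22862016013164, 'cx': 261.2215358348211, 'cy': 191.97675768515288, 'D': array([-0.05842135,  0.        ,  0.        ,  0.        ,  0.        ]), 'R': array([[ 0.0159486 , -0.9997472 , -0.01584837],
       [-0.98704114, -0.01321075, -0.1599227 ],
       [ 0.1596729 ,  0.01819354, -0.98700231]]), 't': array([0.04092894, 0.55489027, 1.14570043])}
side {'fx': 437.3080004566296, 'fy': 437.3080004566296, 'cx': 253.07263623020475, 'cy': 188.0272033625274, 'D': array([-0.14670746,  0.        ,  0.        ,  0.        ,  0.        ]), 'R': array([[-0.98941082, -0.1448491 , -0.00921739],
       [-0.10157576,  0.73639092, -0.66888772],
       [ 0.10367538, -0.66086848, -0.7433063 ]]), 't': array([0.55873621, 0.10132571, 1.52681558])}
```

View pics/top0.png

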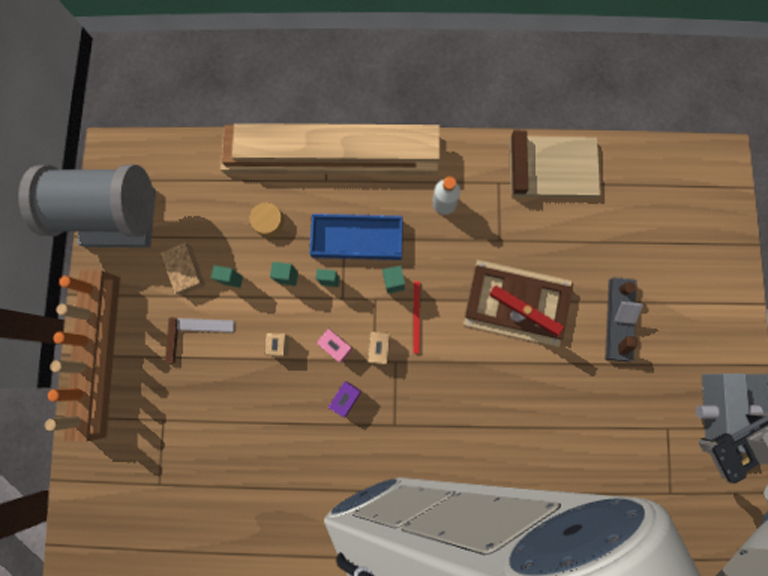

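View pics/side0.png

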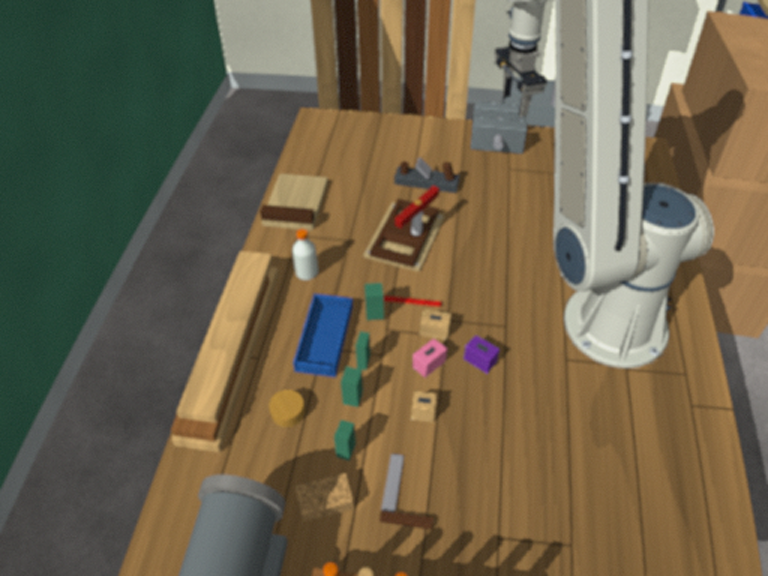

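```bash
cat > h.py <<'E'
import numpy as np, cv2
from workcell import robot
from scipy.optimize import least_squares
CM={}
def cm(n):
    if n not in CM: CM[n]=robot.camera_model(n)
    return CM[n]
def proj(n,X):
    m=cm(n); K=np.array([[m['fx'],0,m['cx']],[0,m['fy'],m['cy']],[0,0,1]])
    p,_=cv2.projectPoints(np.asarray(X,float).reshape(-1,3),cv2.Rodrigues(m['R'])[0],m['t'],K,m['D'])
    return p.reshape(-1,2)
def unproj(n,uv,z):
    m=cm(n); K=np.array([[m['fx'],0,m['cx']],[0,m['fy'],m['cy']],[0,0,1]])
    p=cv2.undistortPoints(np.asarray(uv,float).reshape(-1,1,2),K,m['D']).reshape(-1,2)
    d=np.c_[p,np.ones(len(p))]@m['R']; o=-m['R'].T@m['t']
    return o+d*((z-o[2])/d[:,2])[:,None]
def Rz(a): c,s=np.cos(a),np.sin(a); return np.array([[c,-s],[s,c]])
def box(pose,L,W,z0,z1,dx=0,dy=0):
    x,y,a=pose
    c=np.array([[1,1],[-1,1],[-1,-1],[1,-1]])*[L/2,W/2]+[dx,dy]
    c=c@Rz(a).T+[x,y]
    return np.r_[np.c_[c,[z0]*4],np.c_[c,[z1]*4]]
def drawbox(im,n,P,s,o,col=(0,255,255)):
    q=((proj(n,P)-o+0.5)*s-0.5).astype(int)
    for i in range(4):
        for a,b in((i,(i+1)%4),(4+i,4+(i+1)%4),(i,i+4)): cv2.line(im,tuple(q[a]),tuple(q[b]),col,1)
def crop(im,x0,y0,w,h,s):
    return cv2.resize(im[y0:y0+h,x0:x0+w,::-1],None,fx=s,fy=s,interpolation=cv2.INTER_CUBIC)
def mask_fit(n_masks, L,W,h,init,z0=0,free=False):
    "fit silhouettes of a box to masks: n_masks {cam:mask}; returns pose(x,y,a[,L])"
    from scipy.optimize import minimize
    def cost(v):
        l=v[3] if free else L
        c=0
        for n,(m) in n_masks.items():
            P=proj(n,box(v[:3],l,W,z0,z0+h)); hull=cv2.convexHull(((P+0.5)*16*8).astype(np.int32).reshape(-1,1,2)) # subpixel at 8x
            c+=0
        return c
E
python3 - <<'E'
from h import *
t=robot.read_camera('top'); s=robot.read_camera('side'); np.savez('im0.npz',top=t,side=s)
cv2.imwrite('pics/a1.png',crop(t,135,165,155,120,5))
cv2.imwrite('pics/a2.png',crop(t,300,165,90,80,8))
cv2.imwrite('pics/a3.png',crop(s,190,180,145,130,5))
cv2.imwrite('pics/a4.png',crop(s,235,120,75,65,8))
E
```

```text
(no output)
```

View pics/a1.png

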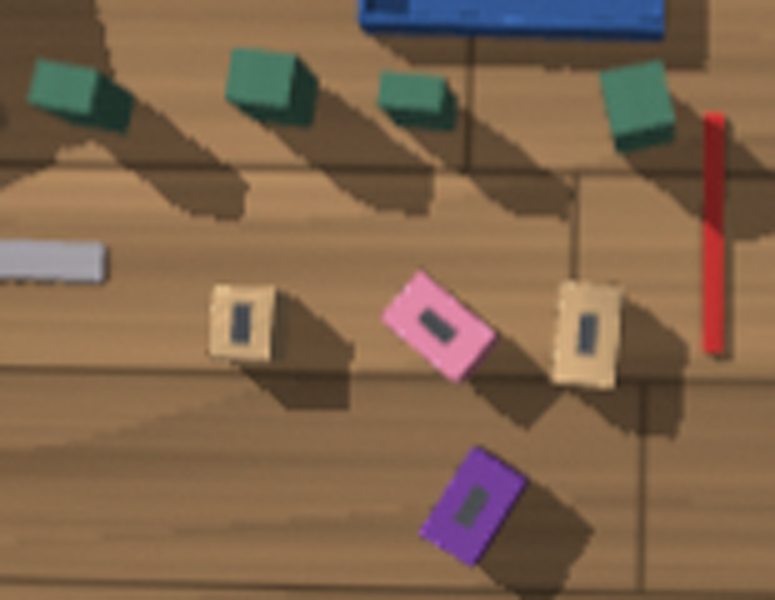

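View pics/a2.png

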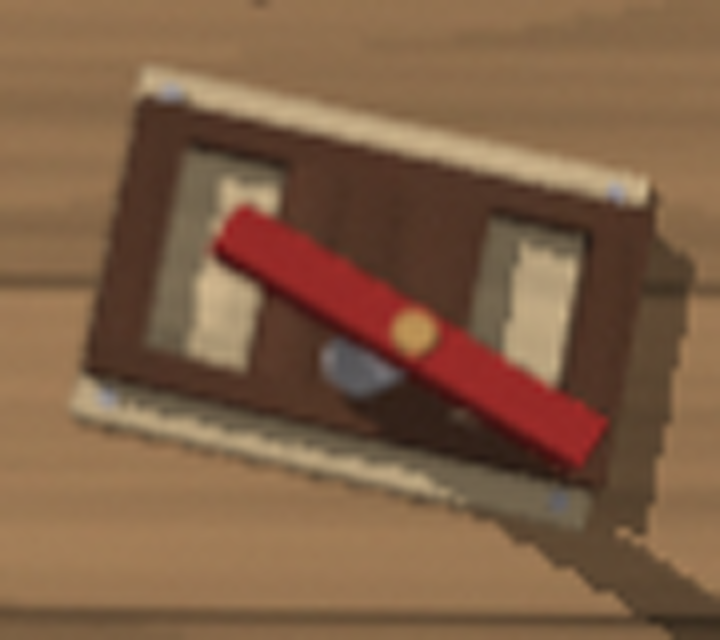

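View pics/a3.png

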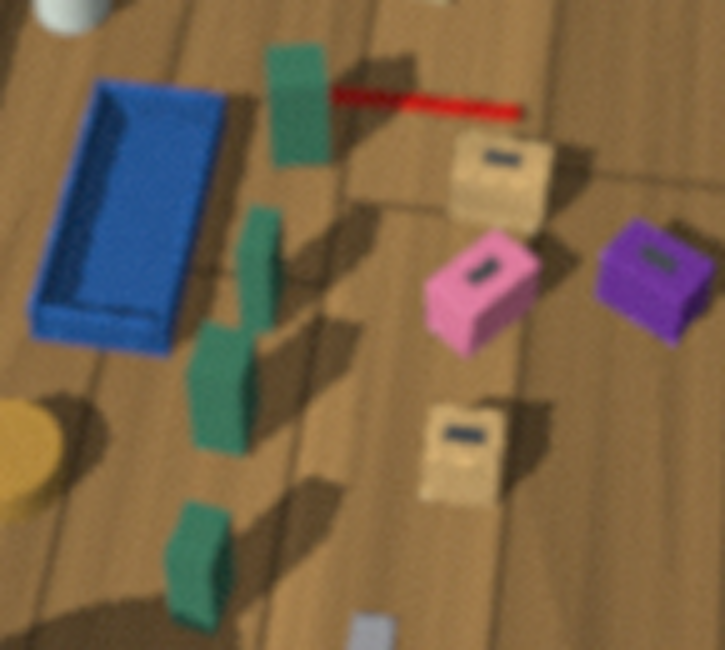

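View pics/a4.png

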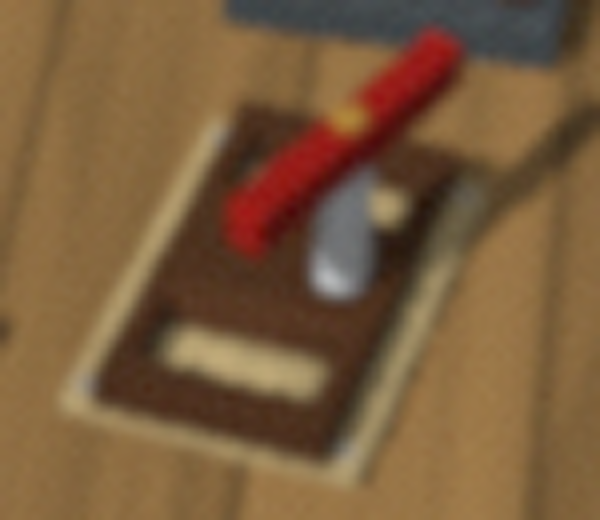

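```bash
cat >> h.py <<'E'
from scipy.optimize import minimize
SS=8
def render(n,P,x0,y0,w,h):
    q=(proj(n,P)+0.5-[x0,y0])*SS-0.5
    im=np.zeros((h*SS,w*SS),np.uint8)
    cv2.fillConvexPoly(im,cv2.convexHull(np.round(q*16).astype(np.int32)),255,shift=4)
    return cv2.resize(im,(w,h),interpolation=cv2.INTER_AREA)/255.
def silfit(masks,v0,size,W,h,z0=0.,steps=(0.004,0.004,0.08,0.004)):
    """masks {cam:(soft mask,x0,y0)}; v=(x,y,yaw,L); size None => L free"""
    def cost(v):
        l=v[3] if size is None else size
        return sum(np.abs(render(n,box(v[:3],l,W,z0,z0+h),x0,y0,m.shape[1],m.shape[0])-m).sum() for n,(m,x0,y0) in masks.items())
    v0=list(v0)+([0.034] if size is None and len(v0)==3 else [])
    best=None
    for k in range(3):
        sim=np.vstack([v0]+[np.array(v0)+np.eye(len(v0))[i]*steps[i]*(1 if k%2==0 else -1) for i in range(len(v0))])
        r=minimize(cost,v0,method='Nelder-Mead',options=dict(initial_simplex=sim,maxiter=400,xatol=1e-5,fatol=1e-3))
        v0=r.x
    return r.x,r.fun
E
cat > pk.py <<'E'
from h import *
import sys
def hsv(im): return cv2.cvtColor(im,cv2.COLOR_RGB2HSV).astype(int)
def gmask(im):
    H=hsv(im); return (((H[...,0]>60)&(H[...,0]<95)&(H[...,1]>90)).astype(float))
def around(n,c,L,W,h,pad=5):
    P=proj(n,box(c,L,W,0,h)); a=np.floor(P.min(0)).astype(int)-pad; b=np.ceil(P.max(0)).astype(int)+pad
    return a[0],a[1],b[0]-a[0],b[1]-a[1]
E
python3 - <<'E'
from pk import *
d=np.load('im0.npz'); t,s=d['top'],d['side']
uv=300+(np.array([[147,67],[652,180],[585,528],[75,415]])+.5)/8-.5; uv[:,1]+=165-300
P=unproj('top',uv,0.008); print(P[:,:2], P.mean(0), np.linalg.norm(P[0]-P[1]),np.linalg.norm(P[1]-P[2]))
f=(P[0]+P[1])/2-(P[2]+P[3])/2; l=(P[0]+P[3])/2-(P[2]+P[1])/2
print('yaw',np.arctan2(f[1],f[0]),np.arctan2(-l[0],l[1]))
# turnbutton ends, a2: ends top at z 0.1285
e=np.array([[235,225],[590,445],[413,332]]); uv=[300,165]+(e+.5)/8-.5; Q=unproj('top',uv,0.1285); print(Q)
# rough packers/blanks
for z,pts in((0.09,[[67,85],[265,78],[413,92],[638,90]]),(0.05,[[242,323],[588,333]])):
    print(unproj('top',[135,165]+(np.array(pts)+.5)/5-.5,z))
E
```

```text
[[ 0.62756923 -0.13981039]
 [ 0.58223641 -0.35099733]
 [ 0.43677855 -0.31831479]
 [ 0.480629   -0.10888277]] [ 0.5318033  -0.22950132  0.008     ] 0.21599765209433436 0.14908432832357105
yaw -0.2142088061342358 -0.20893435295468218
[[ 0.54127873 -0.15565699  0.1285    ]
 [ 0.46031606 -0.28671352  0.1285    ]
 [ 0.5017341  -0.22164741  0.1285    ]]
[[0.57535042 0.40627744 0.09      ]
 [0.58135007 0.28028539 0.09      ]
 [0.57357045 0.18652019 0.09      ]
 [0.57664635 0.0456555  0.09      ]]
[[0.42985067 0.29649856 0.05      ]
 [0.42715125 0.07555312 0.05      ]]
```

```bash
python3 - <<'E'
from pk import *
d=np.load('im0.npz'); t,s=d['top'],d['side']
init=[[.5753,.4063,-.2],[.5813,.2803,-.2],[.5736,.1865,-.0],[.5766,.0457,.2]]
for cams in (('top','side'),('top',),('side',)):
  for c in init:
    M={}
    for n in cams:
        im=d[n]; x0,y0,w,h=around(n,c,.04,.04,.09,6); M[n]=(gmask(im)[y0:y0+h,x0:x0+w],x0,y0)
    best=min((silfit(M,[c[0],c[1],a],None,.04,.09) for a in (-.3,0.,.3)),key=lambda r:r[1])
    print(cams,np.round(best[0],4),round(best[1],1))
for n in('top','side'):
    cv2.imwrite(f'pics/g{n}.png',(gmask(d[n])*255).astype(np.uint8))
# colours
H=hsv(t); 
for (u,v) in((183,222),(183,230),(252,220),(252,241),(190,250),(160,230),(215,250)): print((u,v),t[v,u],H[v,u])
H=hsv(s)
for (u,v) in((278,265),(283,275),(290,210),(290,219),(300,260),(262,270)): print((u,v),s[v,u],H[v,u])
E
```

```text
('top', 'side') [ 0.5751  0.409  -0.1649  0.02  ] 63.4
('top', 'side') [ 0.5826  0.2836 -0.088   0.0261] 133.0
('top', 'side') [ 0.5751  0.1895 -0.0582  0.0131] 126.2
('top', 'side') [0.5713 0.0482 0.2652 0.0324] 79.3
('top',) [ 0.5753  0.4101 -0.1797  0.0207] 28.6
('top',) [0.5832 0.2854 0.0026 0.0258] 29.2
('top',) [0.5748 0.1898 0.0176 0.0127] 20.9
('top',) [0.5731 0.0473 0.1899 0.0322] 30.3
('side',) [ 0.5752  0.4081 -0.1933  0.0191] 33.5
('side',) [ 0.5831  0.2783 -0.1049  0.0264] 97.0
('side',) [ 0.5752  0.1894 -0.0931  0.0121] 103.5
('side',) [0.5719 0.0436 0.396  0.0279] 41.3
(183, 222) [179 143 102] [ 16 110 179]
(183, 230) [70 73 77] [107  23  77]
(252, 220) [156 120  85] [ 15 116 156]
(252, 241) [178 146 107] [ 16 102 178]
(190, 250) [134 104  73] [ 15 116 134]
(160, 230) [154 118  84] [ 15 116 154]
(215, 250) [136 105  74] [ 15 116 136]
(278, 265) [174 145 100] [ 18 108 174]
(283, 275) [183 149  97] [ 18 120 183]
(290, 210) [133 115  86] [ 19  90 133]
(290, 219) [180 148  96] [ 19 119 180]
(300, 260) [107  83  53] [ 17 129 107]
(262, 270) [142 109  66] [ 17 136 142]
```

```bash
python3 - <<'E'
from pk import *
d=np.load('im0.npz'); t,s=d['top'],d['side']
a=crop(t,170,215,30,30,12); b=crop(t,240,215,30,35,12)[:360]
c=crop(s,265,255,30,30,12); e=crop(s,275,200,40,30,12)[:,:480]
cv2.imwrite('pics/b.png',np.vstack([np.hstack([a,b[:360]])])); 
cv2.imwrite('pics/b2.png',np.hstack([b for b in (crop(t,240,215,30,40,12),crop(t,170,215,30,40,12))]))
E
```

```text
(no output)
```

View pics/b2.png

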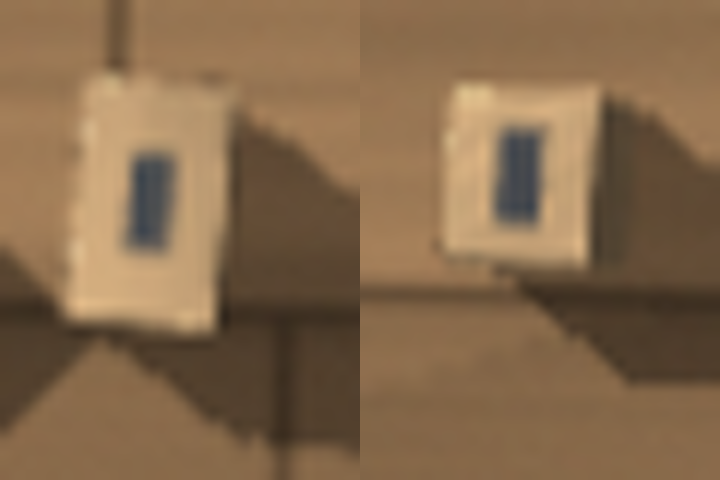

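```bash
python3 - <<'E'
from pk import *
f=lambda p,o:(np.array(o)+(np.array(p,float)+.5)/12-.5)
for o,c in(((240,215),[[85,75],[235,85],[217,330],[65,320],[150,203]]),((170,215),[[95,85],[243,90],[230,265],[83,258],[158,178]])):
    P=unproj('top',f(c,o),0.05)[:,:2]; print(np.round(P,4).tolist())
    F=(P[0]+P[1]-P[2]-P[3])/2; print('mean',P[:4].mean(0),'len',np.linalg.norm(F),'wid',np.linalg.norm(P[0]+P[3]-P[1]-P[2])/2,'yaw',np.degrees(np.arctan2(F[1],F[0])), np.degrees(np.arctan2((P[1]-P[0])[0],-(P[1]-P[0])[1])))
m=cm('top');print(-m['R'].T@m['t']); m=cm('side');print(-m['R'].T@m['t'])
d=np.load('im0.npz'); t,s=d['top'],d['side']
# jig wireframe + turnbutton overlay
pose=(.532,-.2295,-.212)
for n,(x0,y0,w,h,k) in {'top':(300,165,90,80,8),'side':(235,120,75,65,8)}.items():
    im=crop(d[n],x0,y0,w,h,k)
    drawbox(im,n,box(pose,.15,.216,0,.008),k,np.array([x0,y0]))
    for y in(.064,-.064): drawbox(im,n,box(pose,.088,.044,.008,.028,0,y),k,np.array([x0,y0]),(0,255,0))
    pv=np.array([.532,-.2295])+Rz(-.212)@[-.031,0]
    drawbox(im,n,box((pv[0],pv[1],-.212+1.229),.16,.022,.1015,.1285),k,np.array([x0,y0]),(255,255,0))
    cv2.imwrite(f'pics/j{n}.png',im)
E
```

```text
[[0.4599, 0.094], [0.4578, 0.0541], [0.3933, 0.0578], [0.3953, 0.0978], [0.4263, 0.076]]
mean [0.42658416 0.07591331] len 0.06467701474454314 wid 0.03999086642995827 yaw -3.3277007986551452 -2.9623726293652863
[[0.4537, 0.3155], [0.453, 0.2757], [0.4066, 0.2771], [0.4078, 0.3165], [0.4293, 0.2974]]
mean [0.43028927 0.29620481] len 0.04619005683862199 wid 0.03962288037643628 yaw -1.4346673432226689 -0.9608844345653162
[0.36410945 0.02740477 1.22019717]
[0.4048187  1.0153414  1.20781726]
```

View pics/jtop.png

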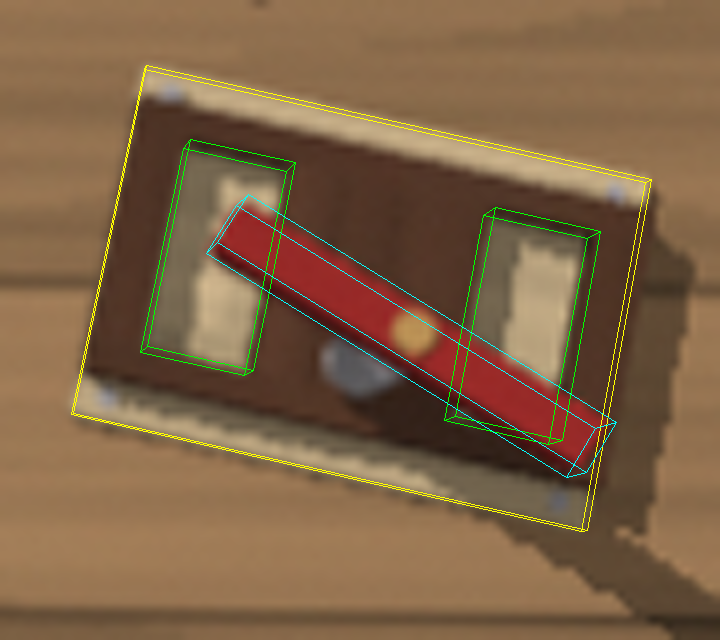

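View pics/jside.png

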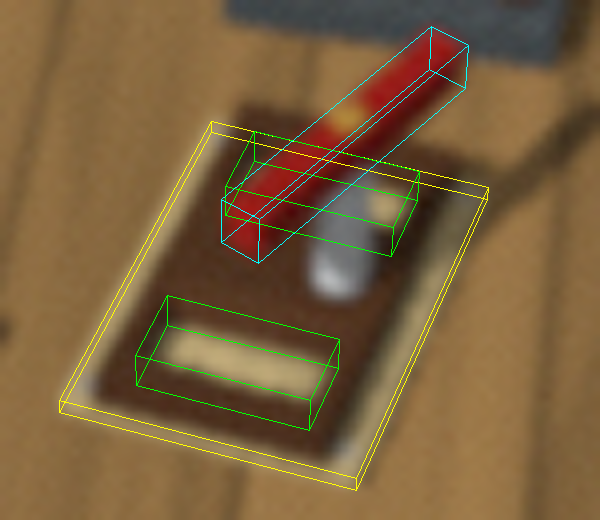

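```bash
cat > plan.py <<'E'
"""plan([(x,y,z,jawdeg|None,hand,extra_rows),...]) prints rows from the measured pose; jawdeg = world heading of jaw axis (mod 180)."""
from h import *
from scipy.spatial.transform import Rotation as Ro
def cur():
    s=robot.state(); r,p,y=s['orientation']; R=Ro.from_euler('xyz',[r,p,y],degrees=True).as_matrix()
    return s,np.array(s['position']),R
def jaw(R): return np.degrees(np.arctan2(R[1,2],R[0,2]))
def plan(wps,base=None,nd=3,steps=True):
    s,p,R=cur(); j0=jaw(R)
    if base is not None: p=np.array(base[:3])
    prev=np.zeros(4); rows=[]
    for w in wps:
        x,y,z,j,hd,ex=w
        d=(R.T@(np.array([x,y,z])-p))/0.2
        if j is None: yw=prev[3]
        else:
            dj=-(j-j0); dj=(dj+90)%180-90   # nearest half turn; tool x is down -> sign flip
            yw=dj/180
        v=np.round(np.r_[d,yw],nd)
        n=max(np.ceil(np.linalg.norm(v[:3]-prev[:3])*200/41.7-.02),np.ceil(abs(v[3]-prev[3])*180/7.16-.02),1)+ex
        rows.append((int(n),[float(a) for a in v]+[hd])); prev=v
    print('t=%.2f pos'%s['clock'],np.round(p,4),'jaw %.2f'%j0,'open %.1fmm'%(92*s['opening']),'F',np.round(s['contact_force'],1),'j6 %.0f'%s['joints'][5], 'total rows',sum(n for n,_ in rows))
    for n,r in rows: print(n,'x',', '.join('%g'%a for a in r))
E
python3 - <<'E'
from plan import *
s,p,R=cur(); print(np.round(R,3), jaw(R))
pv=np.array([.5016,-.223]); r=.062
def q(a,off): return pv+r*np.array([np.cos(a),np.sin(a)])+off*np.array([-np.sin(a),np.cos(a)])
w=[]
a0=1.017
P=q(a0,.040); D=np.degrees
w=[(*P,.19,D(a0),-1,2),(*P,.121,D(a0),-1,1)]
plan(w)
E
```

```text
[[-0.     0.899  0.438]
 [ 0.001  0.438 -0.899]
 [-1.    -0.    -0.001]] -64.0027190826778
t=0.20 pos [ 0.2739 -0.5615  0.2282] jaw -64.00 open 92.0mm F [-0.6 -0.  -0.2] j6 -0 total rows 17
14 x 0.192, 1.921, -1.357, 0.321, -1
3 x 0.537, 1.921, -1.356, 0.321, -1
```

```bash
cat > t1.py <<'E'
from plan import *
pv=np.array([.5016,-.223]); r=.062; D=np.degrees; a0=1.017
def q(a,off): return pv+r*np.array([np.cos(a),np.sin(a)])+off*np.array([-np.sin(a),np.cos(a)])
E
python3 - <<'E'
from t1 import *
P=q(a0,.040); s,p,R=cur()
T=np.r_[P,.19]
for f in(1/2.,1): plan([(*(p+(T-p)*f),D(a0),-1,1)])
E
```

```text
t=0.20 pos [ 0.2739 -0.5615  0.2282] jaw -64.00 open 92.0mm F [-0.6 -0.  -0.2] j6 -0 total rows 10
10 x 0.096, 0.96, -0.678, 0.321, -1
t=0.20 pos [ 0.2739 -0.5615  0.2282] jaw -64.00 open 92.0mm F [-0.6 -0.  -0.2] j6 -0 total rows 13
13 x 0.192, 1.921, -1.357, 0.321, -1
```

Call:
apply_moves --rows '[0.1,0.95,-0.67,0.16,-1,0.1,0.95,-0.67,0.16,-1,0.1,0.95,-0.67,0.16,-1,0.1,0.95,-0.67,0.16,-1,0.1,0.95,-0.67,0.16,-1,0.1,0.95,-0.67,0.16,-1]' --force 20

```text
clock: 0.7
position: [0.3867, -0.3552, 0.2082]
orientation: [-166.8, 89.9, 100.3]
contact_force: [-0.2, 0.5, -0.6]
opening: 0.588
```

```bash
python3 - <<'E'
from t1 import *
P=q(a0,.040)
plan([(*P,.19,D(a0),-1,1)])
E
```

```text
t=0.70 pos [ 0.3867 -0.3552  0.2082] jaw -92.87 open 54.1mm F [-0.2  0.5 -0.6] j6 50 total rows 7
7 x 0.092, 0.515, -1.057, 0.16, -1
```

Call:
apply_moves --rows '[0.09,0.49,-1.0,0.16,-1,0.09,0.49,-1.0,0.16,-1,0.09,0.49,-1.0,0.16,-1,0.09,0.49,-1.0,0.16,-1,0.09,0.49,-1.0,0.16,-1,0.09,0.49,-1.0,0.16,-1,0.09,0.49,-1.0,0.16,-1]'

```text
clock: 1.28
position: [0.4956, -0.1587, 0.1902]
orientation: [-164.2, 89.9, 74.4]
contact_force: [-0.4, -0.1, -0.5]
opening: 0.075
```

```bash
python3 - <<'E'
from t1 import *
P=q(a0,.036)
w=[(*P,.19,D(a0),-1,0),(*P,.121,D(a0),-1,1)]
for k,a in enumerate(np.linspace(a0,-.205,11)): w.append((*q(a,.0215),.121,D(a),-1,0))
w.append(w[-1][:5]+(1,))
plan(w)
E
```

```text
t=1.28 pos [ 0.4956 -0.1587  0.1902] jaw -121.43 open 6.9mm F [-0.4 -0.1 -0.5] j6 103 total rows 17
1 x 0.001, 0.015, -0.052, 0.002, -1
3 x 0.346, 0.015, -0.052, 0.002, -1
1 x 0.346, 0.088, -0.051, 0.002, -1
1 x 0.346, 0.126, -0.062, 0.041, -1
1 x 0.346, 0.166, -0.068, 0.079, -1
1 x 0.346, 0.206, -0.069, 0.118, -1
1 x 0.346, 0.246, -0.065, 0.157, -1
1 x 0.346, 0.285, -0.056, 0.196, -1
1 x 0.346, 0.323, -0.042, 0.235, -1
1 x 0.346, 0.359, -0.024, 0.274, -1
1 x 0.346, 0.392, -0.002, 0.313, -1
1 x 0.346, 0.422, 0.024, 0.352, -1
1 x 0.346, 0.449, 0.054, 0.391, -1
2 x 0.346, 0.449, 0.054, 0.391, -1
```

```bash
python3 - <<'E'
from t1 import *
P=q(a0,.046)
w=[(*P,.19,D(a0)-90.01,-1,0),(*P,.121,D(a0)-90.01,-1,1)]
for k,a in enumerate(np.linspace(a0,-.205,11)): w.append((*q(a,.0295),.121,D(a)-90.01,-1,0))
import plan as pl
# force continuous yaw: print with offset
s,p,R=cur(); j0=jaw(R)
for x,y,z,j,h_,e in w:
    d=R.T@(np.array([x,y,z])-p)/.2
    yw=-(j-j0)/180
    print(np.round(np.r_[d,yw],3), )
E
```

```text
[ 0.001 -0.035 -0.052 -0.498]
[ 0.346 -0.035 -0.052 -0.498]
[ 0.346  0.048 -0.051 -0.498]
[ 0.346  0.087 -0.067 -0.459]
[ 0.346  0.127 -0.078 -0.42 ]
[ 0.346  0.169 -0.083 -0.382]
[ 0.346  0.211 -0.084 -0.343]
[ 0.346  0.252 -0.079 -0.304]
[ 0.346  0.293 -0.069 -0.265]
[ 0.346  0.332 -0.055 -0.226]
[ 0.346  0.37  -0.035 -0.187]
[ 0.346  0.404 -0.012 -0.148]
[ 0.346  0.436  0.016 -0.109]
```

First turn the tool, then descend and check before pushing.

Call:
apply_moves --rows '[0,-0.035,-0.052,-0.5,-1,0,-0.035,-0.052,-0.5,-1,0,-0.035,-0.052,-0.5,-1,0,-0.035,-0.052,-0.5,-1,0,-0.035,-0.052,-0.5,-1,0,-0.035,-0.052,-0.5,-1,0,-0.035,-0.052,-0.5,-1,0,-0.035,-0.052,-0.5,-1,0,-0.035,-0.052,-0.5,-1,0,-0.035,-0.052,-0.5,-1,0,-0.035,-0.052,-0.5,-1,0,-0.035,-0.052,-0.5,-1,0.345,-0.035,-0.052,-0.5,-1,0.345,-0.035,-0.052,-0.5,-1,0.345,-0.035,-0.052,-0.5,-1]'

```text
clock: 2.53
position: [0.4897, -0.1499, 0.1173]
orientation: [-164.5, 89.6, 163.9]
contact_force: [-1.1, -0.2, -0.7]
opening: 0.006
```

```bash
python3 - <<'E'
from t1 import *
t=robot.read_camera('top'); s_=robot.read_camera('side')
cv2.imwrite('pics/c1.png',np.hstack([crop(t,300,165,90,80,4),crop(s_,220,90,100,80,4)]))
w=[]
for k,a in enumerate(np.linspace(a0,-.205,11)): w.append((*q(a,.0295),.121,D(a)-90.01,-1,0))
s,p,R=cur(); j0=jaw(R); print(p,j0,s['joints'],s['contact_force'])
for x,y,z,j,h_,e in w:
    d=R.T@(np.array([x,y,z])-p)/.2
    yw=-(j-j0)/180
    print(np.round(np.r_[d,yw],3), )
E
```

```text
[ 0.49248255 -0.15061166  0.12139729] -31.642949321099913 [-1.71700662e+01  1.83538788e+01  1.12299016e+02 -3.06913770e-03
  4.94781165e+01  1.44748414e+01] [-0.2992926  -0.60471674  0.87592922]
[0.002 0.026 0.082 0.001]
[0.002 0.042 0.121 0.039]
[0.002 0.052 0.161 0.078]
[0.002 0.058 0.203 0.117]
[0.001 0.059 0.245 0.156]
[0.001 0.054 0.286 0.195]
[0.001 0.045 0.327 0.234]
[0.001 0.03  0.366 0.273]
[0.001 0.011 0.404 0.312]
[ 0.001 -0.012  0.438  0.351]
[ 0.001 -0.04   0.47   0.39 ]
```

View pics/c1.png

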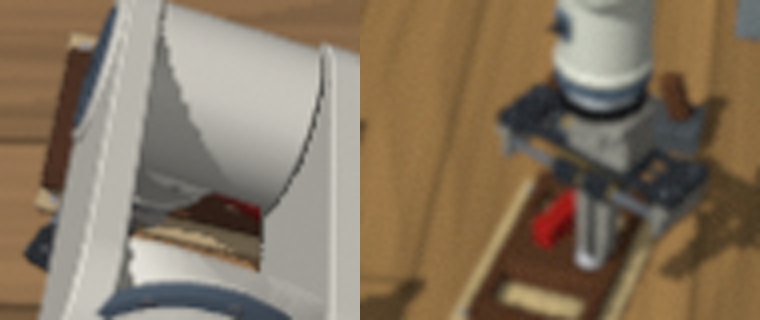

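Call:
apply_moves --rows '[0.0,0.026,0.082,0.0,-1,0.0,0.042,0.121,0.04,-1,0.0,0.052,0.161,0.078,-1,0.0,0.058,0.203,0.117,-1,0.0,0.059,0.245,0.156,-1,0.0,0.054,0.286,0.195,-1,0.0,0.045,0.327,0.234,-1,0.0,0.03,0.366,0.273,-1,0.0,0.011,0.404,0.312,-1,0.0,-0.012,0.438,0.351,-1,0.0,-0.04,0.47,0.39,-1,0.0,-0.04,0.47,0.39,-1,0.0,-0.04,0.47,0.39,-1]'

```text
clock: 3.72
position: [0.57, -0.2072, 0.1234]
orientation: [79.9, 89.9, -21.7]
contact_force: [0.3, 0.3, 0.4]
opening: 0.005
```

```bash
python3 - <<'E'
from t1 import *
s_=robot.read_camera('side')
cv2.imwrite('pics/c2.png',crop(s_,220,90,100,100,6))
s,p,R=cur(); print(p,jaw(R),s['joints'][5],s['contact_force'],s['torque'])
a=-.205; P=q(a,.05); plan([(*P,.121,None,-1,0),(*P,.22,None,-1,1)])
E
```

```text
[ 0.56965992 -0.20684899  0.12302101] -101.58362954759895 81.48579545882527 [ 0.52611405 -0.411443    0.7315755 ] [ 0.00566042  0.02189341 -0.05704401]
t=3.77 pos [ 0.5697 -0.2068  0.123 ] jaw -101.58 open 0.6mm F [ 0.5 -0.4  0.7] j6 81 total rows 5
1 x 0.01, -0.006, -0.102, 0, -1
4 x -0.485, -0.006, -0.102, 0, -1
```

View pics/c2.png

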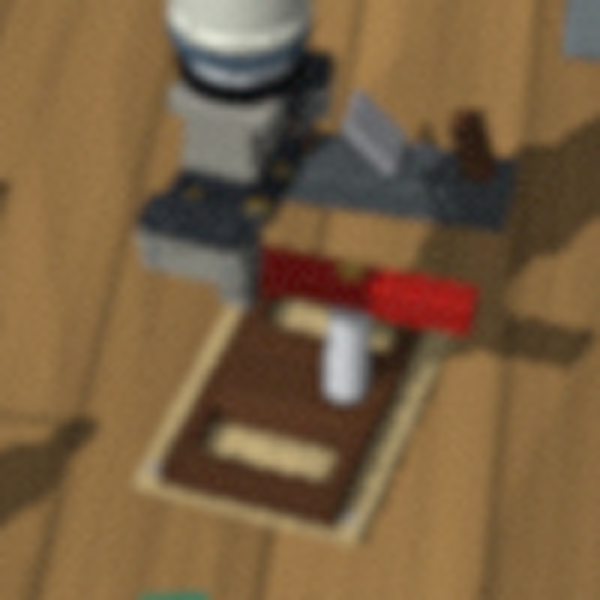

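Call:
apply_moves --rows '[0.0,0.0,-0.1,0,-1,-0.45,0.0,-0.1,0,-1,-0.45,0.0,-0.1,0,1,-0.45,0.0,-0.1,0,1,-0.45,0.0,-0.1,0,1,-0.45,0.0,-0.1,0,1]'

```text
clock: 4.27
position: [0.5732, -0.1868, 0.2122]
orientation: [82.7, 89.9, -18.9]
contact_force: [-0.4, 0.5, -1.0]
opening: 0.268
```

```bash
python3 - <<'E'
from plan import *
t=robot.read_camera('top')
cv2.imwrite('pics/c3.png',crop(t,120,135,270,120,2.9))
# width grip of right blank: jaw along its y: heading 90-3=87
plan([(.4266,.0759,.16,87,1,0)])
E
```

```text
t=4.32 pos [ 0.5725 -0.1867  0.211 ] jaw -101.70 open 29.2mm F [0.2 0.3 0.3] j6 84 total rows 8
8 x 0.256, -0.98, -1.138, -0.048, 1
```

View pics/c3.png

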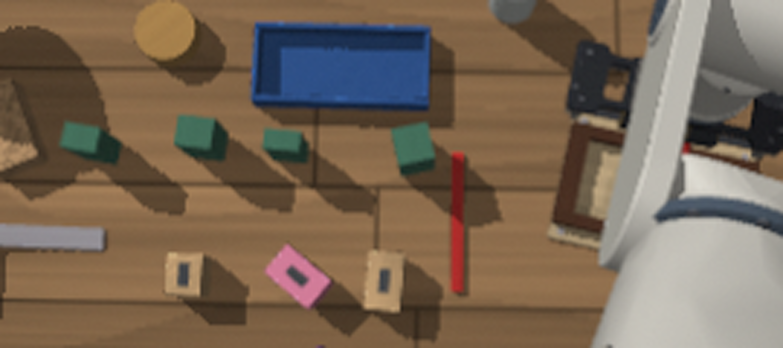

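Call:
apply_moves --rows '[0.1,-0.8,-0.9,-0.048,0.3,0.1,-0.8,-0.9,-0.048,0.3,0.1,-0.8,-0.9,-0.048,0.3,0.1,-0.8,-0.9,-0.048,0.3,0.1,-0.8,-0.9,-0.048,0.3,0.1,-0.8,-0.9,-0.048,0.3,0.1,-0.8,-0.9,-0.048,0.3,0.1,-0.8,-0.9,-0.048,0.3]'

```text
clock: 4.98
position: [0.4515, 0.023, 0.1902]
orientation: [-83.0, 89.8, -175.9]
contact_force: [0.1, -0.6, -0.5]
opening: 0.649
```

```bash
python3 - <<'E'
from plan import *
plan([(.4266,.0759,.16,87,.3,0),(.4266,.0759,.035,87,.3,2)])
E
```

```text
t=4.98 pos [0.4515 0.023  0.1902] jaw -92.94 open 59.7mm F [ 0.1 -0.6 -0.5] j6 96 total rows 7
2 x 0.151, -0.137, -0.258, 0, 0.3
5 x 0.776, -0.136, -0.258, 0, 0.3
```

Call:
apply_moves --rows '[0.15,-0.137,-0.258,0,0.3,0.15,-0.137,-0.258,0,0.3,0.15,-0.137,-0.258,0,0.3,0.775,-0.137,-0.258,0,0.3,0.775,-0.137,-0.258,0,0.3,0.775,-0.137,-0.258,0,0.3,0.775,-0.137,-0.258,0,0.3,0.775,-0.137,-0.258,0,0.3,0.775,-0.137,-0.258,0,-1,0.775,-0.137,-0.258,0,-1,0.775,-0.137,-0.258,0,-1,0.775,-0.137,-0.258,0,-1,0.775,-0.137,-0.258,0,-1,0.775,-0.137,-0.258,0,-1]' --force 10

```text
clock: 6.15
position: [0.4308, 0.0751, 0.039]
orientation: [100.1, 89.7, 7.0]
contact_force: [-0.9, -2.3, 11.8]
opening: 0.437
```

```bash
python3 - <<'E'
from plan import *
s,p,R=cur(); print(p,jaw(R),s['opening']*92,s['contact_force'])
plan([(.4266,p[1],.035,None,.0,4),(.4266,p[1],.085,None,.6,0),(.4266,p[1],.085,jaw(R)+90,.9,0),(.4266,p[1],.035,jaw(R)+90,.9,1)])
plan([(.4266,p[1],.035,None,.0,4),(.4266,p[1],.085,None,.6,0),(.4266,p[1],.085,jaw(R)-89.9,.9,0),(.4266,p[1],.035,jaw(R)+90,.9,1)])
E
```

```text
[0.4308105  0.07511397 0.03900259] -93.14598550466069 40.21730759666655 [-0.92012466 -2.34385062 11.8487594 ]
t=6.15 pos [0.4308 0.0751 0.039 ] jaw -93.15 open 40.2mm F [-0.9 -2.3 11.8] j6 103 total rows 23
5 x 0.02, -0.021, 0.001, 0, 0
2 x -0.23, -0.02, 0.001, 0, 0.6
13 x -0.23, -0.02, 0.001, -0.5, 0.9
3 x 0.02, -0.021, 0.001, -0.5, 0.9
t=6.15 pos [0.4308 0.0751 0.039 ] jaw -93.15 open 40.2mm F [-0.9 -2.3 11.8] j6 103 total rows 47
5 x 0.02, -0.021, 0.001, 0, 0
2 x -0.23, -0.02, 0.001, 0, 0.6
13 x -0.23, -0.02, 0.001, 0.499, 0.9
27 x 0.02, -0.021, 0.001, -0.5, 0.9
```

```bash
python3 - <<'E'
from plan import *
t=robot.read_camera('side')
cv2.imwrite('pics/c4.png',crop(t,240,150,110,100,6))
s,p,R=cur(); print(p,jaw(R),s['opening']*92,s['contact_force'],s['torque'])
print(np.round(R,3))
E
```

```text
[0.43081359 0.07510569 0.03901432] -93.14474175692553 40.27626732086021 [-0.45707723 -2.91118856 11.26432035] [-0.27951219  0.12171776 -0.07829737]
[[ 0.005  0.998 -0.055]
 [ 0.001 -0.055 -0.998]
 [-1.     0.005 -0.001]]
```

View pics/c4.png

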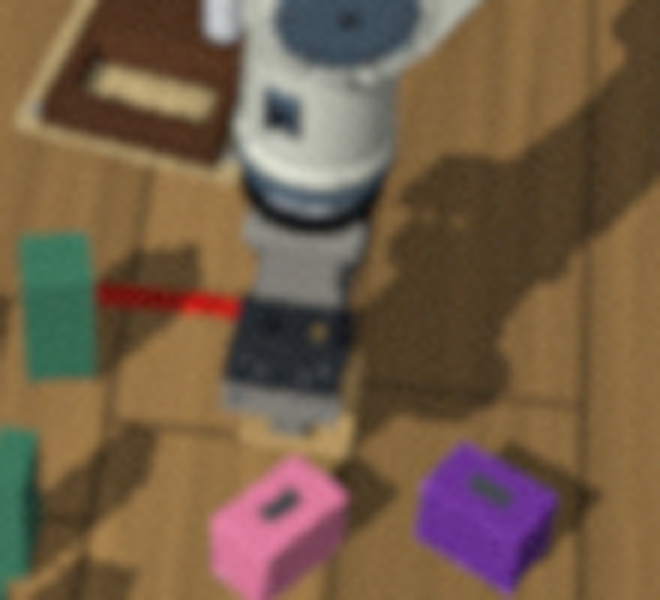

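Call:
apply_moves --rows '[0.0,0,0,0,0.1,0.0,0,0,0,0.1,0.0,0,0,0,0.1,-0.25,-0.02,0,0,0.6,-0.25,-0.02,0,0,0.6,-0.25,-0.02,0,-0.5,0.9,-0.25,-0.02,0,-0.5,0.9,-0.25,-0.02,0,-0.5,0.9,-0.25,-0.02,0,-0.5,0.9,-0.25,-0.02,0,-0.5,0.9,-0.25,-0.02,0,-0.5,0.9,-0.25,-0.02,0,-0.5,0.9,-0.25,-0.02,0,-0.5,0.9,-0.25,-0.02,0,-0.5,0.9,-0.25,-0.02,0,-0.5,0.9,-0.25,-0.02,0,-0.5,0.9,-0.25,-0.02,0,-0.5,0.9,-0.25,-0.02,0,-0.5,0.9,-0.25,-0.02,0,-0.5,0.9,-0.25,-0.02,0,-0.5,0.9]'

```text
clock: 7.87
position: [0.4249, 0.0752, 0.0869]
orientation: [13.4, 90.0, 10.1]
contact_force: [0.3, -0.4, -0.9]
opening: 0.948
```

```bash
python3 - <<'E'
from plan import *
s,p,R=cur(); print(p,jaw(R),s['opening']*92,s['contact_force'],s['torque'])
plan([(.4266,.0751,.035,-3.15,.9,1)])
E
```

```text
[0.42494902 0.07520076 0.08693295] -3.303964186922737 87.18257757291737 [ 0.29290488 -0.38863081 -0.93134554] [-0.06095047 -0.10850779 -0.01418364]
t=7.87 pos [0.4249 0.0752 0.0869] jaw -3.30 open 87.2mm F [ 0.3 -0.4 -0.9] j6 13 total rows 3
3 x 0.26, -0, 0.008, -0.001, 0.9
```

Call:
apply_moves --rows '[0.235,0,0.008,0,0.9,0.235,0,0.008,0,0.9,0.235,0,0.008,0,0.9,0.235,0,0.008,0,0.9,0.235,0,0.008,0,0.9,0.235,0,0.008,0,-1,0.235,0,0.008,0,-1,0.235,0,0.008,0,-1,0.235,0,0.008,0,-1,0.235,0,0.008,0,-1,0.235,0,0.008,0,-1]' --force 30

```text
clock: 8.78
position: [0.4267, 0.0752, 0.0402]
orientation: [17.3, 90.0, 14.1]
contact_force: [-1.3, -0.5, 7.5]
opening: 0.694
```

```bash
python3 - <<'E'
from plan import *
s,p,R=cur(); print(p,jaw(R),s['opening']*92,s['contact_force'],s['torque'])
E
```

```text
[0.42674279 0.07516758 0.04017947] -3.1682012336662604 63.886674500695484 [-1.32970039 -0.53366806  7.53267525] [-0.03635683  0.13590274 -0.0360951 ]
```

Call:
apply_moves --rows '[-0.65,0,0,0,-1,-0.65,0,0,0,-1,-0.65,0,0,0,-1,-0.65,0,0,0,-1,-0.65,0,0,0,-1,-0.65,0,0,0,-1]'

```text
clock: 9.28
position: [0.4261, 0.075, 0.1693]
orientation: [14.8, 90.0, 11.6]
contact_force: [0.4, -0.4, -1.2]
opening: 0.696
```

```bash
python3 - <<'E'
from plan import *
t=robot.read_camera('top');s_=robot.read_camera('side'); np.savez('im1.npz',top=t,side=s_)
s,p,R=cur(); print(p,s['opening']*92,s['contact_force'])
d={'top':t,'side':s_}
pose=(.532,-.2295,-.212)
for n,(x0,y0,w,h,k) in {'top':(300,165,90,80,8),'side':(235,110,75,70,8)}.items():
    im=crop(d[n],x0,y0,w,h,k)
    drawbox(im,n,box(pose,.15,.216,0,.008),k,np.array([x0,y0]))
    for y in(.064,-.064): drawbox(im,n,box(pose,.088,.044,.008,.028,0,y),k,np.array([x0,y0]),(0,255,0))
    pv=np.array([.532,-.2295])+Rz(-.212)@[-.031,0]
    drawbox(im,n,box((pv[0],pv[1],-.212),.16,.022,.1015,.1285),k,np.array([x0,y0]),(255,255,0))
    cv2.imwrite(f'pics/k{n}.png',im)
E
```

```text
[0.42515098 0.07486649 0.16805337] 63.76298815919321 [ 0.15664321 -0.15076183 -0.84185856]
```

View pics/ktop.png

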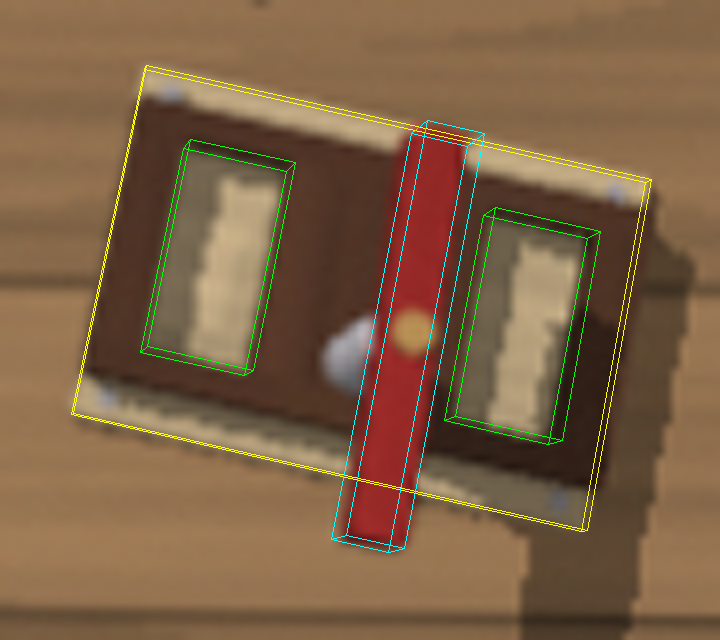

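View pics/kside.png

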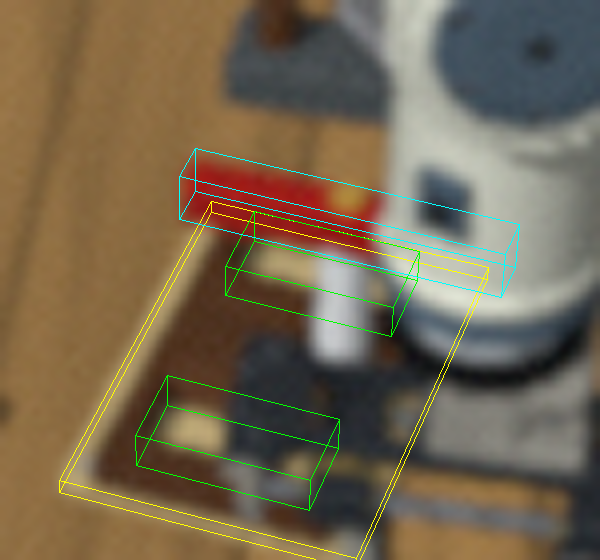

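```bash
python3 - <<'E'
from h import *
d=np.load('im1.npz'); t=d['top']
pose=(.532,-.2295,-.212)
for i,(x0,y0) in enumerate([(316,180),(352,188)]):
    im=crop(t,x0,y0,25,34,16); im2=im.copy()
    for y in(.064,-.064): drawbox(im2,'top',box(pose,.088,.044,.008,.028,0,y),16,np.array([x0,y0]),(0,255,0))
    cv2.imwrite(f'pics/z{i}.png',np.hstack([im,im2]))
E
```

```text
(no output)
```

View pics/z0.png

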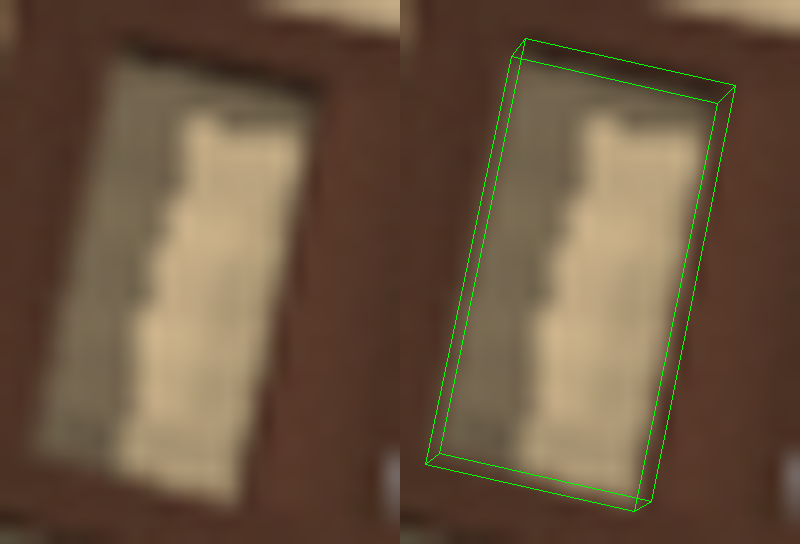

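View pics/z1.png

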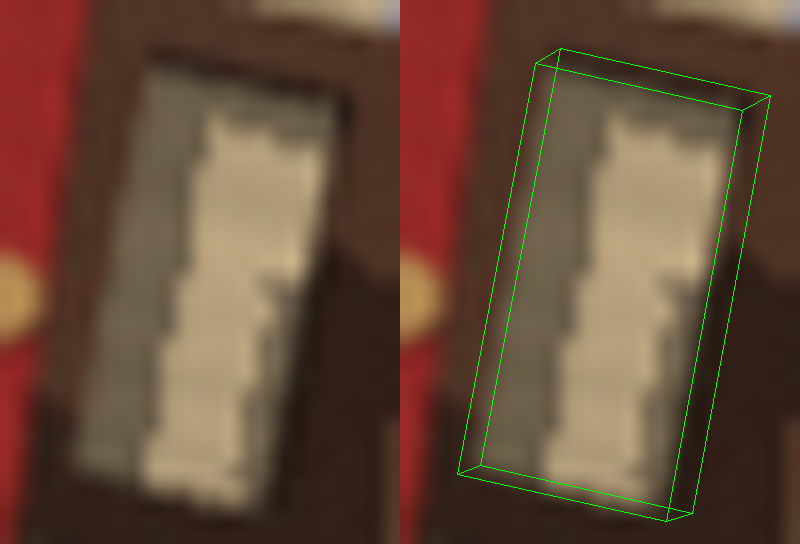

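```bash
cat > jig.py <<'E'
from plan import *
C=np.array([.532,-.2295]); YAW=-.212
def J(x,y,dy=.0006): return C+Rz(YAW)@[x,y+dy]
JX=np.degrees(YAW)   # jaw along jig x
E
python3 - <<'E'
from jig import *
P=J(.006,-.064); print(P)
plan([(*P,.168,JX,-1,1)])
s,p,R=cur(); M=(p[:2]+P)/2; plan([(*M,.168,JX,-1,1)])
E
```

```text
[ 0.52452533 -0.2927431 ]
t=9.38 pos [0.4252 0.0749 0.1681] jaw -3.16 open 63.8mm F [ 0.2 -0.2 -0.8] j6 13 total rows 11
11 x -0, -1.808, 0.597, 0.05, -1
t=9.38 pos [0.4252 0.0749 0.1681] jaw -3.16 open 63.8mm F [ 0.2 -0.2 -0.8] j6 13 total rows 6
6 x 0, -0.904, 0.299, 0.05, -1
```

Call:
apply_moves --rows '[-0.17,-0.9,0.3,0.05,-1,-0.17,-0.9,0.3,0.05,-1,-0.17,-0.9,0.3,0.05,-1,-0.17,-0.9,0.3,0.05,-1,-0.17,-0.9,0.3,0.05,-1,-0.17,-0.9,0.3,0.05,-1,-0.17,-0.9,0.3,0.05,-1]'

```text
clock: 9.97
position: [0.4756, -0.1089, 0.2018]
orientation: [176.5, 89.8, 164.2]
contact_force: [-1.1, 0.1, -0.3]
opening: 0.694
```

```bash
python3 - <<'E'
from jig import *
P=J(.006,-.064); plan([(*P,.20,JX,-1,1)])
E
```

```text
t=9.97 pos [ 0.4756 -0.1089  0.2018] jaw -12.32 open 63.9mm F [-1.1  0.1 -0.3] j6 -1 total rows 6
6 x 0.007, -0.846, 0.435, -0.001, -1
```

Call:
apply_moves --rows '[0,-0.845,0.435,0,-1,0,-0.845,0.435,0,-1,0,-0.845,0.435,0,-1,0,-0.845,0.435,0,-1,0,-0.845,0.435,0,-1,0,-0.845,0.435,0,-1,0,-0.845,0.435,0,-1,0,-0.845,0.435,0,-1]'

```text
clock: 10.63
position: [0.5249, -0.2894, 0.2021]
orientation: [154.2, 89.8, 142.1]
contact_force: [0.2, 0.0, -1.1]
opening: 0.695
```

```bash
python3 - <<'E'
from jig import *
t=robot.read_camera('side'); cv2.imwrite('pics/c5.png',crop(t,225,80,100,90,6))
P=J(.006,-.064); plan([(*P,.125,JX,-1,1),(*P,.082,JX,-1,1)])
E
```

```text
t=10.68 pos [ 0.5251 -0.2894  0.2025] jaw -12.09 open 63.7mm F [ 0.8 -0.2 -1.5] j6 -17 total rows 6
3 x 0.387, -0.018, 0.002, 0, -1
3 x 0.602, -0.018, 0.002, 0, -1
```

View pics/c5.png

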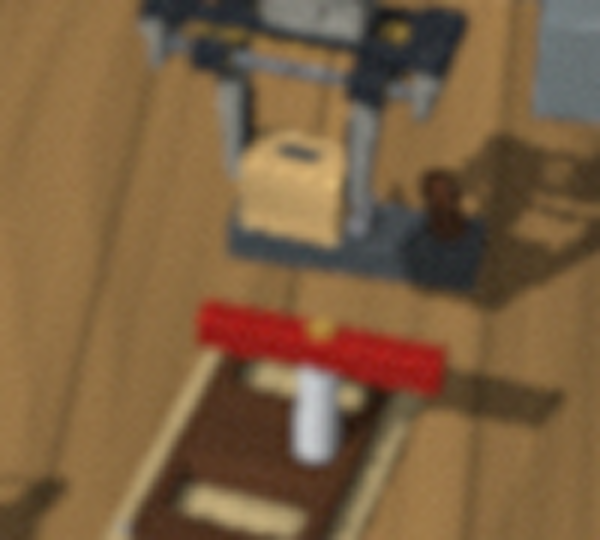

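Call:
apply_moves --rows '[0.38,-0.018,0.0,0,-1,0.38,-0.018,0.0,0,-1,0.6,-0.018,0.0,0,-1,0.6,-0.018,0.0,0,-1,0.6,-0.018,0.0,0,-1,0.6,-0.018,0.0,0,-1,0.6,-0.018,0.0,0,-1]'

```text
clock: 11.27
position: [0.5267, -0.2953, 0.0863]
orientation: [-16.3, 89.8, -28.4]
contact_force: [0.4, -0.2, -0.4]
opening: 0.695
```

```bash
python3 - <<'E'
from jig import *
t=robot.read_camera('side'); 
n='side';x0,y0,w,h,k=225,100,80,75,8
im=crop(t,x0,y0,w,h,k)
s,p,R=cur()
drawbox(im,n,box((p[0],p[1],YAW),.064,.040,p[2]-.040,p[2]+.010),k,np.array([x0,y0]),(255,255,0))
for y in(.064,-.064): drawbox(im,n,box((*C,YAW),.088,.044,.008,.028,0,y+.0006),k,np.array([x0,y0]),(0,255,0))
cv2.imwrite('pics/c6.png',im)
P=J(.006,-.064); plan([(*P,.062,JX,-1,0),(*P,.049,JX,-1,1)])
E
```

```text
t=11.32 pos [ 0.5267 -0.2955  0.0863] jaw -12.13 open 63.9mm F [ 0.4 -0.5 -0.6] j6 -17 total rows 3
1 x 0.121, 0.011, -0.014, 0, -1
2 x 0.186, 0.011, -0.014, 0, -1
```

View pics/c6.png

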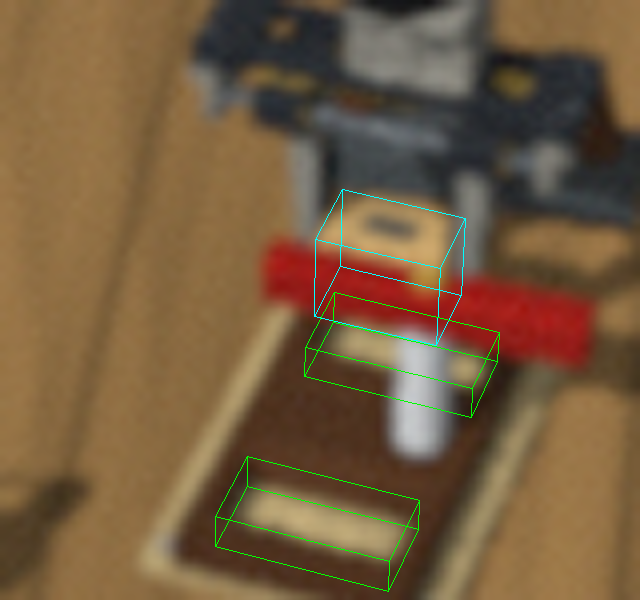

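Call:
apply_moves --rows '[0.0,0.011,-0.014,0,-1,0.0,0.011,-0.014,0,-1,0.0,0.011,-0.014,0,-1,0.09,0.011,-0.014,0,-1,0.13,0.011,-0.014,0,-1,0.17,0.011,-0.014,0,-1,0.185,0.011,-0.014,0,-1,0.185,0.011,-0.014,0,-1,0.185,0.011,-0.014,0,-1]'

```text
clock: 12.07
position: [0.5225, -0.2922, 0.0475]
orientation: [167.1, 89.9, 154.9]
contact_force: [-4.3, 2.3, 13.8]
opening: 0.696
```

```bash
python3 - <<'E'
from jig import *
s,p,R=cur(); print(p,s['contact_force'],s['torque'],s['opening']*92)
plan([(*J(.014,-.064),p[2],JX,-1,0)])
E
```

```text
[ 0.52245503 -0.29222619  0.04752722] [-4.34499604  2.27698137 13.7528392 ] [ 0.38995221  1.03772252 -0.04714084] 64.01154217615188
t=12.07 pos [ 0.5225 -0.2922  0.0475] jaw -12.17 open 64.0mm F [-4.3  2.3 13.8] j6 -17 total rows 1
1 x -0, -0, 0.051, -0, -1
```

Call:
apply_moves --rows '[-0.015,0,0,0,-1,-0.015,0,0.02,0,-1,-0.015,0,0.04,0,-1,-0.015,0,0.06,0,-1,-0.015,0,0.06,0,-1,-0.015,0,0.06,0,-1]'

```text
clock: 12.57
position: [0.5305, -0.2937, 0.0483]
orientation: [172.7, 89.5, 160.6]
contact_force: [-12.9, 0.7, 5.1]
opening: 0.692
```

```bash
cat >> jig.py <<'E'
def Jinv(p): return Rz(-YAW)@(np.asarray(p)[:2]-C)
E
python3 - <<'E'
from jig import *
s,p,R=cur(); print(p,Jinv(p),s['contact_force'],s['torque'],s['opening']*92)
E
```

```text
[ 0.53053522 -0.29365126  0.04826664] [ 0.01206644 -0.06302325] [-12.948093     0.71299938   5.13379379] [0.17471212 2.45073641 0.1230333 ] 63.693928732119545
```

Call:
apply_moves --rows '[0.0,0,-0.02,0,-1,0.0,0,-0.02,0,0.6,0.0,0,-0.02,0,0.6,0.0,0,-0.02,0,0.6,-0.2,0,-0.02,0,0.6,-0.4,0,-0.02,0,0.6,-0.6,0,-0.02,0,0.6,-0.75,0,-0.02,0,1,-0.75,0,-0.02,0,1,-0.75,0,-0.02,0,1]'

```text
clock: 13.4
position: [0.5322, -0.2947, 0.2019]
orientation: [-15.9, 89.7, -28.1]
contact_force: [0.6, 1.0, -0.9]
opening: 0.987
```

```bash
python3 - <<'E'
from jig import *
t=robot.read_camera('side'); u=robot.read_camera('top')
cv2.imwrite('pics/c7.png',crop(t,225,80,100,90,5)); cv2.imwrite('pics/c8.png',crop(u,120,135,270,120,2.9))
s,p,R=cur(); print(p,s['contact_force'])
# go to left blank, lane at width grip
T=np.array([.4300,.2960,.20]); 
for f in(1/3,2/3,1): plan([(*(p+(T-p)*f),88.8,.3,1)])
E
```

```text
[ 0.5303445  -0.29367986  0.19882754] [-1.29597225  0.09890416 -1.40803722]
t=13.50 pos [ 0.5303 -0.2937  0.1988] jaw -12.15 open 92.3mm F [-1.3  0.1 -1.4] j6 -17 total rows 13
13 x -0.001, 0.926, -0.37, 0.439, 0.3
t=13.50 pos [ 0.5303 -0.2937  0.1988] jaw -12.15 open 92.3mm F [-1.3  0.1 -1.4] j6 -17 total rows 13
13 x -0.003, 1.851, -0.741, 0.439, 0.3
t=13.50 pos [ 0.5303 -0.2937  0.1988] jaw -12.15 open 92.3mm F [-1.3  0.1 -1.4] j6 -17 total rows 16
16 x -0.004, 2.777, -1.111, 0.439, 0.3
```

View pics/c7.png

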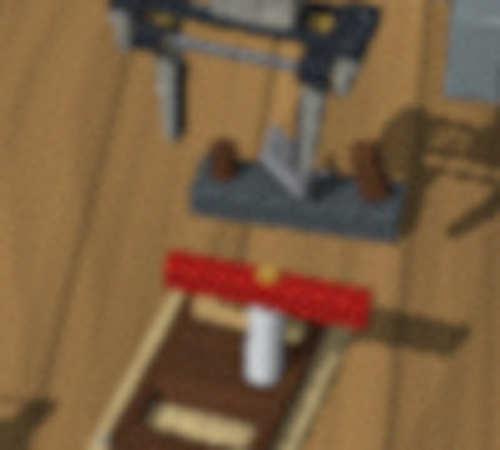

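View pics/c8.png

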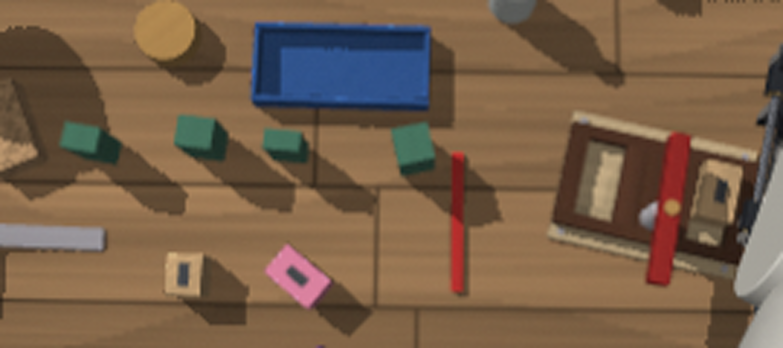

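Call:
apply_moves --rows '[0,0.93,-0.37,-0.2,0.3,0,0.93,-0.37,-0.2,0.3,0,0.93,-0.37,-0.2,0.3,0,0.93,-0.37,-0.2,0.3,0,0.93,-0.37,-0.2,0.3,0,0.93,-0.37,-0.2,0.3]'

```text
clock: 14.0
position: [0.4948, -0.0916, 0.1976]
orientation: [127.1, 89.7, 151.5]
contact_force: [0.0, -0.7, -0.2]
opening: 0.652
```

```bash
python3 - <<'E'
from jig import *
s,p,R=cur();T=np.array([.4300,.2960,.20]); 
for f in(1/2,1): plan([(*(p+(T-p)*f),88.8,.3,1)])
E
```

```text
t=14.00 pos [ 0.4948 -0.0916  0.1976] jaw 24.44 open 60.0mm F [ 0.  -0.7 -0.2] j6 -35 total rows 10
10 x -0.003, 0.949, 0.253, -0.358, 0.3
t=14.00 pos [ 0.4948 -0.0916  0.1976] jaw 24.44 open 60.0mm F [ 0.  -0.7 -0.2] j6 -35 total rows 11
11 x -0.006, 1.899, 0.507, -0.358, 0.3
```

Call:
apply_moves --rows '[0,0.95,0.254,-0.358,0.3,0,0.95,0.254,-0.358,0.3,0,0.95,0.254,-0.358,0.3,0,0.95,0.254,-0.358,0.3,0,0.95,0.254,-0.358,0.3,0,0.95,0.254,-0.358,0.3,0,0.95,0.254,-0.358,0.3,0,0.95,0.254,-0.358,0.3,0,0.95,0.254,-0.358,0.3,0,0.95,0.254,-0.358,0.3]'

```text
clock: 14.83
position: [0.4665, 0.0975, 0.1981]
orientation: [106.1, 89.9, -165.3]
contact_force: [-0.1, 0.1, 0.7]
opening: 0.652
```

```bash
python3 - <<'E'
from jig import *
u=robot.read_camera('top');cv2.imwrite('pics/c9.png',crop(u,150,195,80,70,8))
plan([(.4300,.2955,.20,88.8,.3,1)])
E
```

```text
t=14.88 pos [0.4666 0.0975 0.1983] jaw 88.13 open 60.0mm F [-0.5  1.1  0.4] j6 -77 total rows 6
6 x -0.009, 0.215, 0.984, -0.004, 0.3
```

View pics/c9.png

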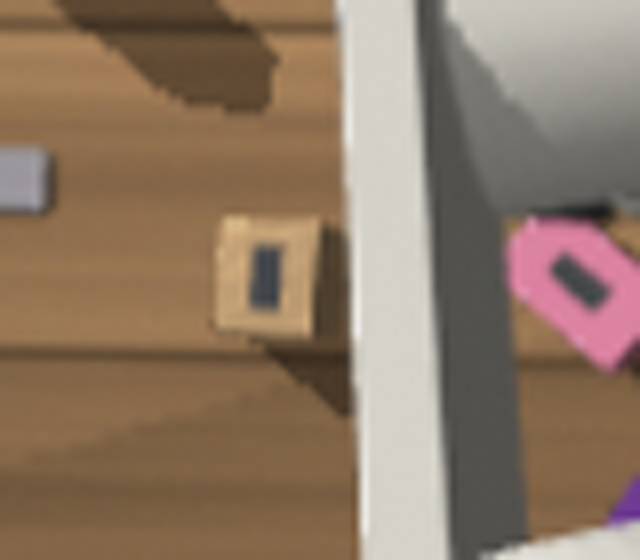

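Blank still at crop (266,275), i.e. unmoved. Go over it and down.

Call:
apply_moves --rows '[0,0.215,0.985,-0.004,0.3,0,0.215,0.985,-0.004,0.3,0,0.215,0.985,-0.004,0.3,0,0.215,0.985,-0.004,0.3,0,0.215,0.985,-0.004,0.3,0,0.215,0.985,-0.004,0.3,0,0.215,0.985,-0.004,0.3,0,0.215,0.985,-0.004,0.3]'

```text
clock: 15.55
position: [0.4297, 0.2953, 0.1988]
orientation: [138.5, 89.9, -132.7]
contact_force: [-0.0, -1.0, 0.6]
opening: 0.653
```

```bash
python3 - <<'E'
from jig import *
plan([(.4300,.2955,.036,88.8,.3,3)])
E
```

```text
t=15.55 pos [0.4297 0.2953 0.1988] jaw 88.87 open 60.0mm F [-0.  -1.   0.6] j6 -55 total rows 7
7 x 0.814, -0.002, 0.002, 0, 0.3
```

Call:
apply_moves --rows '[0.81,0,0,0,0.3,0.81,0,0,0,0.3,0.81,0,0,0,0.3,0.81,0,0,0,0.3,0.81,0,0,0,0.3,0.81,0,0,0,0.3,0.81,0,0,0,0.3,0.81,0,0,0,-1,0.81,0,0,0,-1,0.81,0,0,0,-1,0.81,0,0,0,-1,0.81,0,0,0,-1]' --force 10

```text
clock: 16.55
position: [0.4311, 0.2966, 0.0394]
orientation: [-59.5, 89.8, 29.5]
contact_force: [-0.7, -1.8, 11.2]
opening: 0.432
```

```bash
python3 - <<'E'
from jig import *
s,p,R=cur(); print(p,jaw(R),s['opening']*92,s['contact_force'])
E
```

```text
[0.4310685  0.29660004 0.03938099] 89.02223625746727 39.741557118788116 [-0.70942928 -1.81822782 11.22435669]
```

Call:
apply_moves --rows '[0.0,0,0,0,0.1,0.0,0,0,0,0.1,0.0,0,0,0,0.1,-0.25,0,0,0,0.6,-0.25,0,0,0,0.6,-0.25,0,0,0.5,0.9,-0.25,0,0,0.5,0.9,-0.25,0,0,0.5,0.9,-0.25,0,0,0.5,0.9,-0.25,0,0,0.5,0.9,-0.25,0,0,0.5,0.9,-0.25,0,0,0.5,0.9,-0.25,0,0,0.5,0.9,-0.25,0,0,0.5,0.9,-0.25,0,0,0.5,0.9,-0.25,0,0,0.5,0.9,-0.25,0,0,0.5,0.9,-0.25,0,0,0.5,0.9,-0.25,0,0,0.5,0.9,-0.25,0,0,0.5,0.9]'

```text
clock: 18.22
position: [0.4301, 0.2961, 0.0877]
orientation: [37.4, 90.0, 36.5]
contact_force: [-0.3, 0.5, -0.0]
opening: 0.948
```

```bash
python3 - <<'E'
from jig import *
plan([(.430,.2966,.04,-1,.9,3)])
E
```

```text
t=18.22 pos [0.4301 0.2961 0.0877] jaw -0.85 open 87.2mm F [-0.3  0.5 -0. ] j6 35 total rows 5
5 x 0.238, 0.003, -0, 0.001, 0.9
```

Call:
apply_moves --rows '[0.238,0,0,0,0.5,0.238,0,0,0,0.5,0.238,0,0,0,0.5,0.238,0,0,0,0.5,0.238,0,0,0,0.5,0.238,0,0,0,-1,0.238,0,0,0,-1,0.238,0,0,0,-1,0.238,0,0,0,-1,0.238,0,0,0,-1,0.238,0,0,0,-1,0.238,0,0,0,-1]' --force 30

```text
clock: 19.22
position: [0.4303, 0.2962, 0.0406]
orientation: [35.3, 90.0, 34.4]
contact_force: [-1.1, -1.1, 7.1]
opening: 0.495
```

```bash
python3 - <<'E'
from jig import *
s,p,R=cur(); print(p,jaw(R),s['opening']*92,s['contact_force'])
E
```

```text
[0.43027448 0.29616159 0.04060269] -0.9905391853322277 45.55516979239853 [-1.11798251 -1.11137297  7.13142945]
```

Call:
apply_moves --rows '[-0.8,0,0,0,-1,-0.8,0,0,0,-1,-0.8,0,0,0,-1,-0.8,0,0,0,-1,-0.8,0,0,0,-1,-0.8,0,0,0,-1]'

```text
clock: 19.72
position: [0.431, 0.2966, 0.2019]
orientation: [35.1, 89.8, 34.1]
contact_force: [0.1, -0.7, -1.3]
opening: 0.5
```

```bash
python3 - <<'E'
from jig import *
s,p,R=cur();T=np.array([*J(.013,.064,.0002),.17]); print(T)
for f in(.44,1): plan([(*(p+(T-p)*f),JX,-1,1)])
E
```

```text
[ 0.55821763 -0.16947271  0.17      ]
t=19.72 pos [0.431  0.2966 0.2019] jaw -1.00 open 46.0mm F [ 0.1 -0.7 -1.3] j6 35 total rows 7
7 x 0.069, -1.021, 0.297, 0.062, -1
t=19.72 pos [0.431  0.2966 0.2019] jaw -1.00 open 46.0mm F [ 0.1 -0.7 -1.3] j6 35 total rows 13
13 x 0.156, -2.319, 0.676, 0.062, -1
```

Call:
apply_moves --rows '[0,-1,0.29,0.062,-1,0,-1,0.29,0.062,-1,0,-1,0.29,0.062,-1,0,-1,0.29,0.062,-1,0,-1,0.29,0.062,-1,0,-1,0.29,0.062,-1]'

```text
clock: 20.22
position: [0.4845, 0.0889, 0.1979]
orientation: [-121.3, 89.8, -133.7]
contact_force: [0.0, 0.0, -1.9]
opening: 0.496
```

```bash
python3 - <<'E'
from jig import *
s,p,R=cur();T=np.array([*J(.013,.064,.0002),.17]); print(T)
for f in(.75,1): plan([(*(p+(T-p)*f),JX,-1,1)])
E
```

```text
[ 0.55821763 -0.16947271  0.17      ]
t=20.22 pos [0.4845 0.0889 0.1979] jaw -12.38 open 45.7mm F [ 0.   0.  -1.9] j6 23 total rows 6
6 x 0.107, -0.887, 0.478, -0.001, -1
t=20.22 pos [0.4845 0.0889 0.1979] jaw -12.38 open 45.7mm F [ 0.   0.  -1.9] j6 23 total rows 8
8 x 0.142, -1.182, 0.637, -0.001, -1
```

Call:
apply_moves --rows '[0.1,-0.98,0.53,0,-1,0.1,-0.98,0.53,0,-1,0.1,-0.98,0.53,0,-1,0.1,-0.98,0.53,0,-1,0.1,-0.98,0.53,0,-1,0.1,-0.98,0.53,0,-1,0.1,-0.98,0.53,0,-1,0.1,-0.98,0.53,0,-1]'

```text
clock: 20.88
position: [0.5456, -0.1188, 0.178]
orientation: [172.3, 89.8, 160.0]
contact_force: [-0.6, 0.1, -1.1]
opening: 0.5
```

```bash
python3 - <<'E'
from jig import *
T=np.array([*J(.013,.064,.0002)])
plan([(*T,.082,JX,-1,1)])
E
```

```text
t=20.88 pos [ 0.5456 -0.1188  0.178 ] jaw -12.27 open 46.0mm F [-0.6  0.1 -1.1] j6 -0 total rows 4
4 x 0.48, -0.234, 0.117, -0.001, -1
```

Call:
apply_moves --rows '[0,-0.234,0.117,0,-1,0,-0.234,0.117,0,-1,0.46,-0.234,0.117,0,-1,0.46,-0.234,0.117,0,-1,0.46,-0.234,0.117,0,-1,0.46,-0.234,0.117,0,-1,0.46,-0.234,0.117,0,-1,0.46,-0.234,0.117,0,-1]'

```text
clock: 21.55
position: [0.5613, -0.1692, 0.09]
orientation: [-2.9, 89.9, -15.0]
contact_force: [-0.6, -0.2, -1.1]
opening: 0.499
```

```bash
python3 - <<'E'
from jig import *
T=np.array([*J(.013,.064,.0002)]); s,p,R=cur(); print(Jinv(p))
plan([(*T,.082,JX,-1,1),(*T,.049,JX,-1,0)])
E
```

```text
[0.01595163 0.06509434]
t=21.55 pos [ 0.5613 -0.1692  0.09  ] jaw -12.11 open 45.9mm F [-0.6 -0.2 -1.1] j6 -5 total rows 3
2 x 0.04, -0.004, -0.015, 0, -1
1 x 0.205, -0.004, -0.015, 0, -1
```

Call:
apply_moves --rows '[0.04,-0.004,-0.015,0,-1,0.04,-0.004,-0.015,0,-1,0.11,-0.004,-0.015,0,-1,0.15,-0.004,-0.015,0,-1,0.19,-0.004,-0.015,0,-1,0.2,-0.004,-0.015,0,-1,0.2,-0.004,-0.015,0,-1,0.2,-0.004,-0.015,0,-1]'

```text
clock: 22.22
position: [0.5567, -0.1698, 0.0485]
orientation: [174.8, 90.0, 162.6]
contact_force: [-2.6, 0.9, 5.7]
opening: 0.498
```

```bash
python3 - <<'E'
from jig import *
s,p,R=cur(); print(p,Jinv(p),s['contact_force'],s['torque'],s['opening']*92)
E
```

```text
[ 0.55671729 -0.16977976  0.0484918 ] [0.01159785 0.06358413] [-2.62834192  0.92603447  5.74340881] [ 0.11409524  0.43023332 -0.01234041] 45.83333821776034
```

Call:
apply_moves --rows '[-0.008,0,0,0,-1,-0.008,0,0.02,0,-1,-0.008,0,0.04,0,-1,-0.008,0,0.065,0,-1,-0.008,0,0.065,0,-1,-0.008,0,0.065,0,-1]'

```text
clock: 22.72
position: [0.5663, -0.1717, 0.0486]
orientation: [176.6, 89.6, 164.4]
contact_force: [-10.2, 1.1, 5.3]
opening: 0.495
```

```bash
python3 - <<'E'
from jig import *
s,p,R=cur(); print(p,Jinv(p),s['contact_force'],s['torque'],s['opening']*92)
E
```

```text
[ 0.56631738 -0.17167053  0.0486357 ] [0.02138087 0.06375569] [-10.17985725   1.07607335   5.26529673] [ 0.32996295  1.8912604  -0.0939297 ] 45.5443258555092
```

Call:
apply_moves --rows '[0.0,0,-0.02,0,-1,0.0,0,-0.02,0,0.3,0.0,0,-0.02,0,0.3,0.0,0,-0.02,0,0.3,-0.2,0,-0.02,0,0.3,-0.4,0,-0.02,0,0.3,-0.6,0,-0.02,0,0.3,-0.75,0,-0.02,0,0.8,-0.75,0,-0.02,0,0.8,-0.75,0,-0.02,0,0.8]'

```text
clock: 23.55
position: [0.5673, -0.1721, 0.2019]
orientation: [-4.7, 89.7, -16.8]
contact_force: [-0.6, 0.3, -0.4]
opening: 0.842
```

```bash
python3 - <<'E'
from jig import *
u=robot.read_camera('top');s_=robot.read_camera('side'); np.savez('im2.npz',top=u,side=s_)
cv2.imwrite('pics/d1.png',np.hstack([crop(u,200,165,80,40,9)]))
cv2.imwrite('pics/d2.png',np.hstack([crop(u,135,165,80,40,9)]))
cv2.imwrite('pics/d3.png',crop(u,200,135,75,45,10))
s,p,R=cur(); print(p)
E
```

```text
[ 0.56530065 -0.17154919  0.19888051]
```

View pics/d1.png

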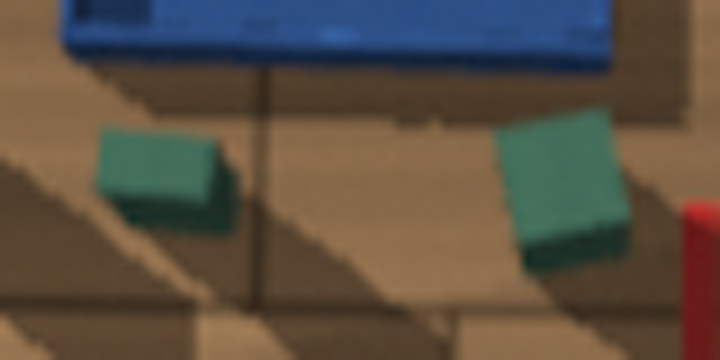

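View pics/d2.png

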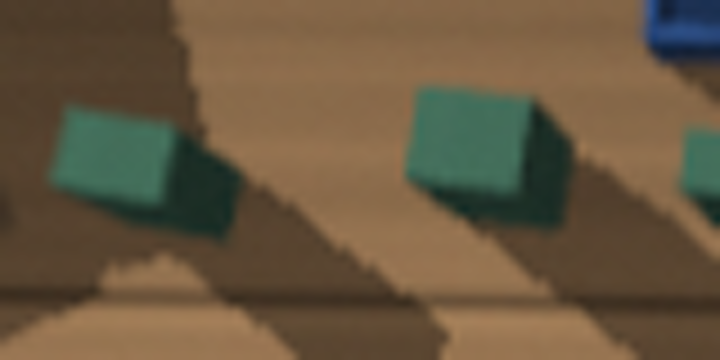

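View pics/d3.png

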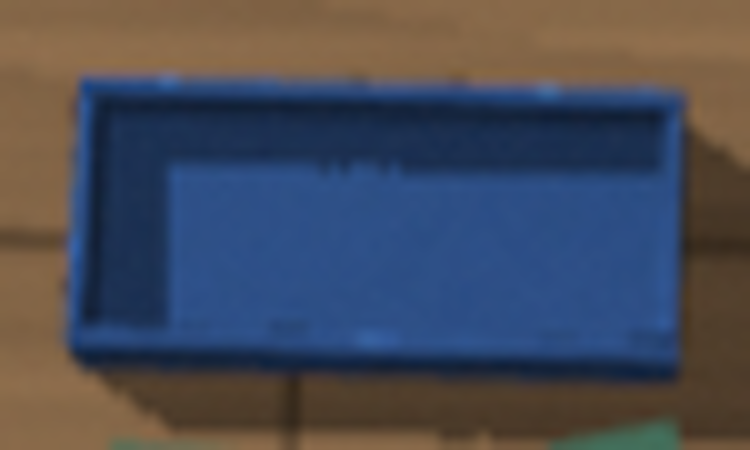

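```bash
python3 - <<'E'
from jig import *
def corners(c,o,k,z):
    P=unproj('top',np.array(o)+(np.array(c,float)+.5)/k-.5,z)[:,:2]
    F=(P[0]+P[1]-P[2]-P[3])/2; L=(P[0]+P[3]-P[1]-P[2])/2
    print(np.round(P.mean(0),4),'L %.4f W %.4f'%(np.linalg.norm(F),np.linalg.norm(L)),'yawF %.1f yawL %.1f'%(np.degrees(np.arctan2(F[1],F[0])),np.degrees(np.arctan2(-L[0],L[1]))))
corners([(68,105),(178,122),(165,207),(52,185)],(135,165),9,.09)
corners([(418,88),(535,98),(522,193),(407,177)],(135,165),9,.09)
corners([(102,130),(216,140),(206,205),(97,190)],(200,165),9,.09)
corners([(497,128),(610,108),(630,218),(520,245)],(200,165),9,.09)
corners([(82,80),(685,95),(680,360),(72,345)],(200,135),10,.035)
E
```

```text
[0.5749 0.4082] L 0.0297 W 0.0408 yawF -6.2 yawL -9.1
[0.582  0.2828] L 0.0329 W 0.0413 yawF -4.6 yawL -5.7
[0.5735 0.1878] L 0.0222 W 0.0393 yawF -4.7 yawL -5.7
[0.5724 0.0454] L 0.0407 W 0.0395 yawF 11.4 yawL 12.8
[0.6742 0.1301] L 0.0907 W 0.2015 yawF -0.0 yawL -0.8
```

```bash
python3 - <<'E'
from jig import *
plan([(.5720,.0450,.2,-78,.4,1)])
E
```

```text
t=23.65 pos [ 0.5653 -0.1715  0.1989] jaw -12.16 open 82.5mm F [-0.5 -0.3 -0.7] j6 -5 total rows 11
11 x -0.005, 1.066, -0.195, 0.366, 0.4
```

Call:
apply_moves --rows '[0,0.95,-0.18,0.366,0.4,0,0.95,-0.18,0.366,0.4,0,0.95,-0.18,0.366,0.4,0,0.95,-0.18,0.366,0.4,0,0.95,-0.18,0.366,0.4,0,0.95,-0.18,0.366,0.4,0,0.95,-0.18,0.366,0.4,0,0.95,-0.18,0.366,0.4,0,0.95,-0.18,0.366,0.4,0,0.95,-0.18,0.366,0.4,0,0.95,-0.18,0.366,0.4]'

```text
clock: 24.57
position: [0.5695, 0.0217, 0.1976]
orientation: [-100.2, 89.8, -178.4]
contact_force: [0.4, 0.3, -0.4]
opening: 0.701
```

```bash
python3 - <<'E'
from jig import *
plan([(.5720,.0450,.17,-78,.4,2),(.5720,.0450,.068,-78,.4,3)])
E
```

```text
t=24.57 pos [0.5695 0.0217 0.1976] jaw -78.19 open 64.5mm F [ 0.4  0.3 -0.4] j6 80 total rows 9
3 x 0.138, 0.036, -0.111, -0.001, 0.4
6 x 0.648, 0.038, -0.111, -0.001, 0.4
```

Call:
apply_moves --rows '[0.13,0.036,-0.111,0,0.4,0.13,0.036,-0.111,0,0.4,0.13,0.036,-0.111,0,0.4,0.64,0.036,-0.111,0,0.4,0.64,0.036,-0.111,0,0.4,0.64,0.036,-0.111,0,0.4,0.64,0.036,-0.111,0,0.4,0.64,0.036,-0.111,0,0.4,0.64,0.036,-0.111,0,0.4,0.64,0.036,-0.111,0,-1,0.64,0.036,-0.111,0,-1,0.64,0.036,-0.111,0,-1,0.64,0.036,-0.111,0,-1,0.64,0.036,-0.111,0,-1,0.64,0.036,-0.111,0,-1]' --force 8

```text
clock: 25.82
position: [0.5735, 0.0452, 0.0724]
orientation: [97.3, 89.9, 19.2]
contact_force: [-0.2, 2.2, 5.8]
opening: 0.432
```

```bash
python3 - <<'E'
from jig import *
s,p,R=cur(); print(p,jaw(R),s['opening']*92,s['contact_force'])
E
```

```text
[0.57351496 0.04519888 0.07235572] -78.04295910044196 39.788067474173985 [-0.19808462  2.19379331  5.79670814]
```

Call:
apply_moves --rows '[0.0,0,0,0,0.1,0.0,0,0,0,0.1,0.0,0,0,0,0.1,-0.25,0,0,0,0.2,-0.25,0,0,0,0.4,-0.25,0,0,-0.5,0.4,-0.25,0,0,-0.5,0.4,-0.25,0,0,-0.5,0.4,-0.25,0,0,-0.5,0.4,-0.25,0,0,-0.5,0.4,-0.25,0,0,-0.5,0.4,-0.25,0,0,-0.5,0.4,-0.25,0,0,-0.5,0.4,-0.25,0,0,-0.5,0.4,-0.25,0,0,-0.5,0.4,-0.25,0,0,-0.5,0.4,-0.25,0,0,-0.5,0.4,-0.25,0,0,-0.5,0.4,-0.25,0,0,-0.5,0.4,-0.25,0,0,-0.5,0.4]'

```text
clock: 27.48
position: [0.5728, 0.0448, 0.1215]
orientation: [-96.3, 90.0, -84.5]
contact_force: [-0.2, -0.1, 0.5]
opening: 0.698
```

```bash
python3 - <<'E'
from jig import *
plan([(.5730,.0452,.068,12,.4,3)])
E
```

```text
t=27.48 pos [0.5728 0.0448 0.1215] jaw 11.81 open 64.2mm F [-0.2 -0.1  0.5] j6 -7 total rows 5
5 x 0.268, 0.002, 0.001, -0.001, 0.4
```

Call:
apply_moves --rows '[0.268,0,0,0,0.4,0.268,0,0,0,0.4,0.268,0,0,0,0.4,0.268,0,0,0,0.4,0.268,0,0,0,0.4,0.268,0,0,0,-1,0.268,0,0,0,-1,0.268,0,0,0,-1,0.268,0,0,0,-1,0.268,0,0,0,-1,0.268,0,0,0,-1]' --force 35

```text
clock: 28.4
position: [0.5732, 0.0449, 0.0686]
orientation: [-8.6, 90.0, 3.4]
contact_force: [-0.7, -0.3, 5.9]
opening: 0.434
```

```bash
python3 - <<'E'
from jig import *
s,p,R=cur(); print(p,jaw(R),s['opening']*92,s['contact_force'])
E
```

```text
[0.57323832 0.04488357 0.06856478] 11.958924106361739 39.933763229014374 [-0.74697084 -0.34985647  5.85247327]
```

Call:
apply_moves --rows '[-0.55,0,0,0,-1,-0.55,0,0,0,-1,-0.55,0,0,0,-1,-0.55,0,0,0,-1,-0.55,0,0,0,-1]'

```text
clock: 28.82
position: [0.5737, 0.0449, 0.1793]
orientation: [-8.0, 89.8, 3.9]
contact_force: [-0.4, -0.3, -1.4]
opening: 0.438
```

```bash
python3 - <<'E'
from jig import *
T=J(-.023,.0638,0); print(T)
plan([(*T,.18,JX,-1,1)])
E
```

```text
[ 0.52293943 -0.16228879]
t=28.82 pos [0.5737 0.0449 0.1793] jaw 11.96 open 40.3mm F [-0.4 -0.3 -1.4] j6 -8 total rows 7
7 x -0.004, -0.961, -0.463, 0.134, -1
```

Call:
apply_moves --rows '[-0.0,-0.96,-0.463,0.134,-1,-0.0,-0.96,-0.463,0.134,-1,-0.0,-0.96,-0.463,0.134,-1,-0.0,-0.96,-0.463,0.134,-1,-0.0,-0.96,-0.463,0.134,-1,-0.0,-0.96,-0.463,0.134,-1,-0.0,-0.96,-0.463,0.134,-1,-0.0,-0.96,-0.463,0.134,-1,-0.0,-0.96,-0.463,0.134,-1]'

```text
clock: 29.57
position: [0.5218, -0.1609, 0.177]
orientation: [161.1, 89.9, 149.0]
contact_force: [0.3, 0.5, -1.0]
opening: 0.435
```

```bash
python3 - <<'E'
from jig import *
T=J(-.023,.0638,0); s,p,R=cur(); print(Jinv(p))
u=robot.read_camera('side');cv2.imwrite('pics/e1.png',crop(u,225,100,100,90,6))
plan([(*T,.125,JX,-1,1),(*T,.105,JX,-1,1)])
E
```

```text
[-0.02438448  0.06493286]
t=29.62 pos [ 0.522  -0.1607  0.1772] jaw -12.08 open 39.8mm F [-0.8  0.4 -0.3] j6 -5 total rows 5
3 x 0.261, -0.007, 0.006, 0, -1
2 x 0.361, -0.007, 0.007, 0, -1
```

View pics/e1.png

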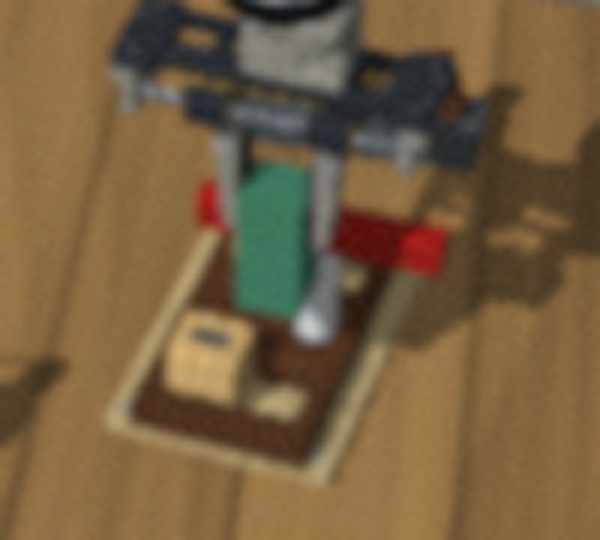

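Call:
apply_moves --rows '[0.1,-0.007,0.006,0,-1,0.2,-0.007,0.006,0,-1,0.2,-0.007,0.006,0,-1,0.2,-0.007,0.006,0,-1,0.2,-0.007,0.006,0,-1,0.2,-0.007,0.006,0,-1]'

```text
clock: 30.12
position: [0.5238, -0.1635, 0.1391]
orientation: [-3.3, 89.9, -15.4]
contact_force: [-0.0, -0.8, -0.8]
opening: 0.434
```

```bash
python3 - <<'E'
from jig import *
T=J(-.023,.0638,0); s,p,R=cur(); print(Jinv(p))
for n,(x0,y0,w,h) in {'side':(240,110,70,70),'top':(300,165,80,70)}.items():
    im=crop(robot.read_camera(n),x0,y0,w,h,8); cv2.imwrite(f'pics/e2{n}.png',im)
plan([(*T,p[2],JX,-1,1),(*T,.107,JX,-1,1),(*T,.096,JX,-1,1),(*T,.077,JX,-1,1)])
E
```

```text
[-0.02190345  0.06283396]
t=30.22 pos [ 0.5236 -0.1637  0.139 ] jaw -12.14 open 40.2mm F [ 0.3 -0.7 -1. ] j6 -5 total rows 8
2 x -0, 0.006, -0.005, 0, -1
2 x 0.16, 0.006, -0.005, 0, -1
2 x 0.215, 0.006, -0.005, 0, -1
2 x 0.31, 0.006, -0.005, 0, -1
```

View pics/e2side.png

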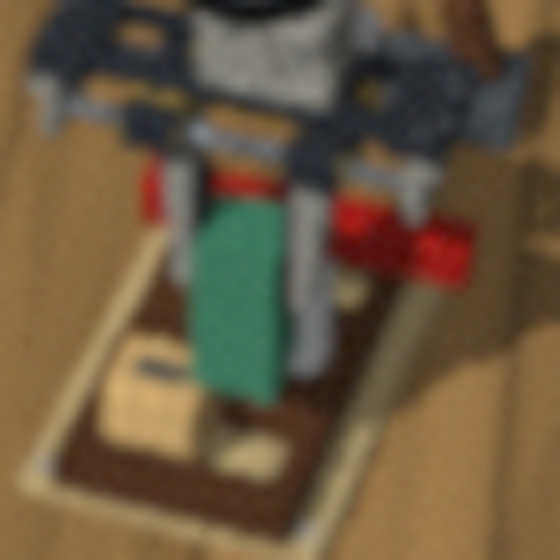

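Call:
apply_moves --rows '[0.05,0.006,-0.005,0,-1,0.1,0.006,-0.005,0,-1,0.15,0.006,-0.005,0,-1,0.15,0.006,-0.005,0,-1,0.15,0.006,-0.005,0,-1,0.19,0.006,-0.005,0,-1,0.21,0.006,-0.005,0,-1,0.21,0.006,-0.005,0,-1]'

```text
clock: 30.88
position: [0.5218, -0.1623, 0.095]
orientation: [174.3, 89.9, 162.1]
contact_force: [0.1, 0.1, -0.8]
opening: 0.432
```

```bash
python3 - <<'E'
from jig import *
T=J(-.023,.0638,0); s,p,R=cur(); print(p,Jinv(p),s['contact_force'],s['torque'])
plan([(*T,.077,JX,-1,1)])
E
```

```text
[ 0.52175653 -0.16225271  0.09502419] [-0.02416401  0.06358638] [ 0.11084423  0.14463023 -0.75384565] [-0.03594937 -0.07053973 -0.03429518]
t=30.88 pos [ 0.5218 -0.1623  0.095 ] jaw -12.16 open 39.7mm F [ 0.1  0.1 -0.8] j6 -5 total rows 2
2 x 0.09, 0.001, 0.006, -0, -1
```

Call:
apply_moves --rows '[0.0,0,0.006,0,-1,0.0,0,0.006,0,-1,0.02,0,0.006,0,-1,0.04,0,0.006,0,-1,0.04,0,0.006,0,-1,0.04,0,0.006,0,-1]'

```text
clock: 31.38
position: [0.5233, -0.1626, 0.0877]
orientation: [174.1, 90.0, 161.9]
contact_force: [-0.9, 0.4, -1.8]
opening: 0.434
```

```bash
python3 - <<'E'
from jig import *
s,p,R=cur(); print(p,Jinv(p),s['contact_force'],s['torque'])
E
```

```text
[ 0.52333148 -0.16261063  0.08771915] [-0.02254902  0.06356786] [-0.86780675  0.40468095 -1.78407764] [-0.04408824 -0.03895902  0.0108558 ]
```

Call:
apply_moves --rows '[0.02,0,0.0,0,-1,0.04,0,0.0,0,-1,0.065,0,0.0,0,-1,0.065,0,0.0,0,-1,0.065,0,0.0,0,-1]'

```text
clock: 31.8
position: [0.5236, -0.1628, 0.0753]
orientation: [-16.4, 90.0, -28.5]
contact_force: [-2.6, 0.6, 6.6]
opening: 0.433
```

```bash
python3 - <<'E'
from jig import *
s,p,R=cur(); print(p,Jinv(p),s['contact_force'],s['torque'])
E
```

```text
[ 0.52362679 -0.16275864  0.07530206] [-0.02222917  0.0634853 ] [-2.5867049   0.58195464  6.55067968] [-0.01376845  0.37455457  0.04793508]
```

Call:
apply_moves --rows '[-0.01,0,0,0,-1,-0.01,0,0,0,0.1,-0.01,0,0,0,0.1,-0.01,0,0,0,0.1,-0.1,0,0,0,0.1,-0.25,0,0,0,0.1,-0.45,0,0,0,0.2,-0.65,0,0,0,0.3,-0.65,0,0,0,0.3,-0.65,0,0,0,0.3]'

```text
clock: 32.63
position: [0.5249, -0.1631, 0.2073]
orientation: [-5.0, 89.7, -17.1]
contact_force: [0.7, -0.3, -0.5]
opening: 0.652
```

```bash
python3 - <<'E'
from jig import *
s,p,R=cur(); print(p)
for n,(x0,y0,w,h) in {'side':(240,110,70,70),'top':(200,165,100,70)}.items():
    im=crop(robot.read_camera(n),x0,y0,w,h,7); cv2.imwrite(f'pics/e3{n}.png',im)
T=np.array([.5735,.1873,.2]); 
for f in(.5,1): plan([(*(p+(T-p)*f),84.5,.4,1)])
E
```

```text
[ 0.52494149 -0.16312389  0.20729206]
t=32.73 pos [ 0.5229 -0.1625  0.2042] jaw -12.16 open 59.9mm F [ 0.   0.5 -0.9] j6 -5 total rows 13
13 x 0.003, 0.881, -0.055, 0.463, 0.4
t=32.73 pos [ 0.5229 -0.1625  0.2042] jaw -12.16 open 59.9mm F [ 0.   0.5 -0.9] j6 -5 total rows 13
13 x 0.021, 1.763, -0.121, 0.463, 0.4
```

View pics/e3side.png

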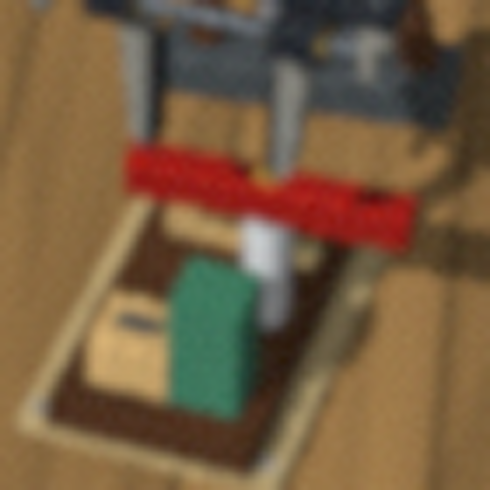

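View pics/e3top.png

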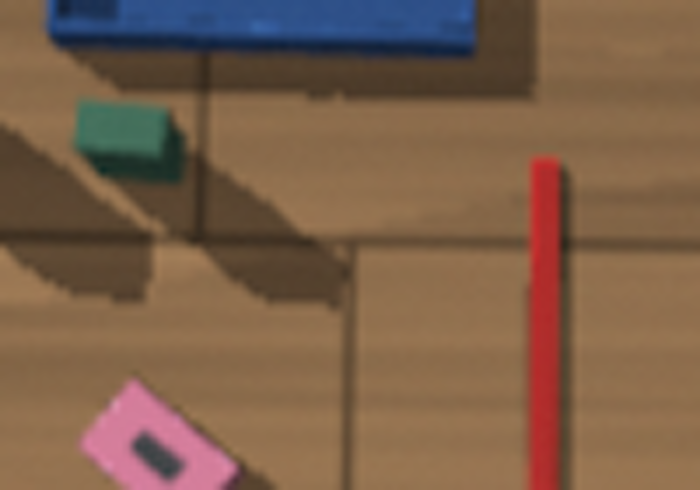

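Call:
apply_moves --rows '[0,0.9,-0.06,0.463,0.4,0,0.9,-0.06,0.463,0.4,0,0.9,-0.06,0.463,0.4,0,0.9,-0.06,0.463,0.4,0,0.9,-0.06,0.463,0.4,0,0.9,-0.06,0.463,0.4,0,0.9,-0.06,0.463,0.4,0,0.9,-0.06,0.463,0.4,0,0.9,-0.06,0.463,0.4,0,0.9,-0.06,0.463,0.4,0,0.9,-0.06,0.463,0.4,0,0.9,-0.06,0.463,0.4,0,0.9,-0.06,0.463,0.4]'

```text
clock: 33.82
position: [0.5484, 0.0158, 0.2029]
orientation: [-82.7, 89.8, -178.6]
contact_force: [0.0, 0.8, -0.4]
opening: 0.701
```

```bash
python3 - <<'E'
from jig import *
plan([(.5735,.1873,.18,-95.5,.4,3)])
E
```

```text
t=33.82 pos [0.5484 0.0158 0.2029] jaw -95.83 open 64.5mm F [ 0.   0.8 -0.4] j6 97 total rows 8
8 x 0.114, 0.038, -0.866, -0.002, 0.4
```

Call:
apply_moves --rows '[0.1,0.038,-0.866,-0.002,0.4,0.1,0.038,-0.866,-0.002,0.4,0.1,0.038,-0.866,-0.002,0.4,0.1,0.038,-0.866,-0.002,0.4,0.1,0.038,-0.866,-0.002,0.4,0.1,0.038,-0.866,-0.002,0.4,0.1,0.038,-0.866,-0.002,0.4,0.1,0.038,-0.866,-0.002,0.4]'

```text
clock: 34.48
position: [0.5732, 0.1861, 0.1844]
orientation: [-50.8, 89.9, -145.9]
contact_force: [-0.3, -1.0, -0.1]
opening: 0.696
```

```bash
python3 - <<'E'
from jig import *
plan([(.5735,.1873,.068,-95.5,.4,3)])
E
```

```text
t=34.48 pos [0.5732 0.1861 0.1844] jaw -95.08 open 64.1mm F [-0.3 -1.  -0.1] j6 113 total rows 6
6 x 0.582, 0.002, -0.007, 0.002, 0.4
```

Call:
apply_moves --rows '[0.57,0.0,-0.006,0,0.4,0.57,0.0,-0.006,0,0.4,0.57,0.0,-0.006,0,0.4,0.57,0.0,-0.006,0,0.4,0.57,0.0,-0.006,0,0.4,0.57,0.0,-0.006,0,0.4,0.57,0.0,-0.006,0,-1,0.57,0.0,-0.006,0,-1,0.57,0.0,-0.006,0,-1,0.57,0.0,-0.006,0,-1,0.57,0.0,-0.006,0,-1]' --force 8

```text
clock: 35.4
position: [0.5744, 0.1887, 0.072]
orientation: [94.2, 89.9, -0.9]
contact_force: [-0.1, -2.3, 6.0]
opening: 0.435
```

```bash
python3 - <<'E'
from jig import *
s,p,R=cur(); print(p,jaw(R),s['opening']*92,s['contact_force'])
E
```

```text
[0.57440639 0.18870027 0.07199581] -95.11393623931916 40.04088296831991 [-0.10690422 -2.29341496  5.96680089]
```

Call:
apply_moves --rows '[0.0,0,0,0,0.1,0.0,0,0,0,0.1,0.0,0,0,0,0.1,-0.25,0,0,0,0.2,-0.25,0,0,0,0.2,-0.25,0,0,-0.5,0.2,-0.25,0,0,-0.5,0.2,-0.25,0,0,-0.5,0.2,-0.25,0,0,-0.5,0.2,-0.25,0,0,-0.5,0.2,-0.25,0,0,-0.5,0.2,-0.25,0,0,-0.5,0.2,-0.25,0,0,-0.5,0.2,-0.25,0,0,-0.5,0.2,-0.25,0,0,-0.5,0.2,-0.25,0,0,-0.5,0.2,-0.25,0,0,-0.5,0.2,-0.25,0,0,-0.5,0.2,-0.25,0,0,-0.5,0.2,-0.25,0,0,-0.5,0.2]'

```text
clock: 37.07
position: [0.5739, 0.1888, 0.121]
orientation: [50.2, 90.0, 44.9]
contact_force: [0.5, 0.3, 0.9]
opening: 0.602
```

```bash
python3 - <<'E'
from jig import *
plan([(.5737,.1887,.068,-5.1,.2,3)])
E
```

```text
t=37.07 pos [0.5739 0.1888 0.121 ] jaw -5.29 open 55.4mm F [0.5 0.3 0.9] j6 23 total rows 5
5 x 0.265, -0.001, -0.001, -0.001, 0.2
```

Call:
apply_moves --rows '[0.265,0,0,0,0.2,0.265,0,0,0,0.2,0.265,0,0,0,0.2,0.265,0,0,0,0.2,0.265,0,0,0,0.2,0.265,0,0,0,-1,0.265,0,0,0,-1,0.265,0,0,0,-1,0.265,0,0,0,-1,0.265,0,0,0,-1,0.265,0,0,0,-1]' --force 35

```text
clock: 37.98
position: [0.574, 0.1888, 0.0683]
orientation: [26.3, 90.0, 21.1]
contact_force: [-0.9, 0.5, 2.9]
opening: 0.237
```

```bash
python3 - <<'E'
from jig import *
s,p,R=cur(); print(p,jaw(R),s['opening']*92,s['contact_force'])
T=J(-.033,-.0634,0); print(T)
E
```

```text
[0.57399737 0.18878355 0.06830162] -5.142419618800211 21.774647805118157 [-0.92668625  0.45766476  2.90078222]
[ 0.48639846 -0.28453689]
```

Call:
apply_moves --rows '[-0.8,0,0,0,-1,-0.8,0,0,0,-1,-0.8,0,0,0,-1,-0.8,0,0,0,-1,-0.8,0,0,0,-1,-0.8,0,0,0,-1]'

```text
clock: 38.48
position: [0.575, 0.1891, 0.2302]
orientation: [23.3, 89.7, 18.1]
contact_force: [-0.5, 0.7, -2.2]
opening: 0.236
```

```bash
python3 - <<'E'
from jig import *
s,p,R=cur();T=np.r_[J(-.032,-.0632,0),.228]; print(T,p)
for f in(.4,1): plan([(*(p+(T-p)*f),JX,-1,1)])
E
```

```text
[ 0.48741815 -0.28455178  0.228     ] [0.57496665 0.18909367 0.23021853]
t=38.48 pos [0.575  0.1891 0.2302] jaw -5.14 open 21.7mm F [-0.5  0.7 -2.2] j6 23 total rows 6
6 x 0.002, -0.959, -0.09, 0.039, -1
t=38.48 pos [0.575  0.1891 0.2302] jaw -5.14 open 21.7mm F [-0.5  0.7 -2.2] j6 23 total rows 13
13 x 0.006, -2.398, -0.224, 0.039, -1
```

Call:
apply_moves --rows '[0,-0.96,-0.09,0.039,-1,0,-0.96,-0.09,0.039,-1,0,-0.96,-0.09,0.039,-1,0,-0.96,-0.09,0.039,-1,0,-0.96,-0.09,0.039,-1,0,-0.96,-0.09,0.039,-1,0,-0.96,-0.09,0.039,-1]'

```text
clock: 39.07
position: [0.5375, -0.0021, 0.2262]
orientation: [-171.6, 89.8, 176.1]
contact_force: [0.8, 0.2, -1.3]
opening: 0.237
```

```bash
python3 - <<'E'
from jig import *
s,p,R=cur();T=np.r_[J(-.032,-.0632,0),.228]; print(T,p)
for f in(.7,1): plan([(*(p+(T-p)*f),JX,-1,1)])
E
```

```text
[ 0.48741815 -0.28455178  0.228     ] [ 0.53745797 -0.0021023   0.22622833]
t=39.07 pos [ 0.5375 -0.0021  0.2262] jaw -12.32 open 21.8mm F [ 0.8  0.2 -1.3] j6 12 total rows 6
6 x -0.006, -1.003, 0.04, -0.001, -1
t=39.07 pos [ 0.5375 -0.0021  0.2262] jaw -12.32 open 21.8mm F [ 0.8  0.2 -1.3] j6 12 total rows 8
8 x -0.008, -1.433, 0.057, -0.001, -1
```

Call:
apply_moves --rows '[0,-1,0.04,0,-1,0,-1,0.04,0,-1,0,-1,0.04,0,-1,0,-1,0.04,0,-1,0,-1,0.04,0,-1,0,-1,0.04,0,-1,0,-1,0.04,0,-1]'

```text
clock: 39.65
position: [0.5041, -0.1983, 0.2268]
orientation: [156.5, 89.9, 144.2]
contact_force: [-0.4, 0.3, -0.6]
opening: 0.234
```

```bash
python3 - <<'E'
from jig import *
T=np.r_[J(-.032,-.0632,0),.228]
plan([(*T,JX,-1,3)])
E
```

```text
t=39.65 pos [ 0.5041 -0.1983  0.2268] jaw -12.28 open 21.6mm F [-0.4  0.3 -0.6] j6 -9 total rows 6
6 x -0.007, -0.439, 0.01, -0.001, -1
```

Call:
apply_moves --rows '[0,-0.439,0.01,0,-1,0,-0.439,0.01,0,-1,0,-0.439,0.01,0,-1,0,-0.439,0.01,0,-1,0,-0.439,0.01,0,-1]'

```text
clock: 40.07
position: [0.4882, -0.2826, 0.2273]
orientation: [132.6, 89.9, 120.4]
contact_force: [-0.4, -0.1, -1.6]
opening: 0.238
```

```bash
python3 - <<'E'
from jig import *
T=np.r_[J(-.032,-.0632,0)]; s,p,R=cur(); print(Jinv(p))
plan([(*T,.139,JX,-1,3)])
E
```

```text
[-0.03163001 -0.06108676]
t=40.07 pos [ 0.4882 -0.2826  0.2273] jaw -12.14 open 21.9mm F [-0.4 -0.1 -1.6] j6 -18 total rows 6
6 x 0.441, -0.011, -0.001, 0, -1
```

Call:
apply_moves --rows '[0.2,-0.004,0,0,-1,0.43,-0.004,0,0,-1,0.43,-0.004,0,0,-1,0.43,-0.004,0,0,-1,0.43,-0.004,0,0,-1,0.43,-0.004,0,0,-1,0.43,-0.004,0,0,-1]'

```text
clock: 40.65
position: [0.4892, -0.2854, 0.1442]
orientation: [-16.7, 89.8, -28.9]
contact_force: [-0.4, -0.6, -0.6]
opening: 0.236
```

```bash
python3 - <<'E'
from jig import *
T=np.r_[J(-.032,-.0632,0)]; s,p,R=cur(); print(p,Jinv(p),s['contact_force'])
u=robot.read_camera('side');cv2.imwrite('pics/f1.png',crop(u,240,100,80,75,7))
plan([(*T,.096,JX,-1,3)])
E
```

```text
[ 0.48916899 -0.28544791  0.1442214 ] [-0.0300998  -0.06370766] [-0.35352692 -0.55637228 -0.62947599]
t=40.70 pos [ 0.4889 -0.2855  0.144 ] jaw -12.15 open 21.6mm F [-0.1  0.4 -0.8] j6 -18 total rows 5
5 x 0.24, 0.003, -0.009, 0, -1
```

View pics/f1.png

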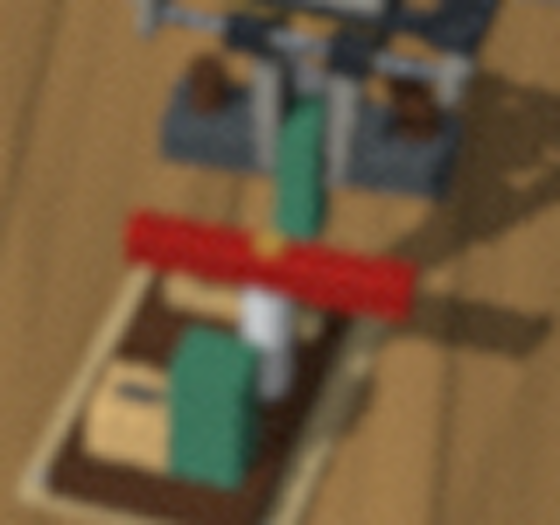

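Call:
apply_moves --rows '[0.1,0.003,-0.005,0,-1,0.195,0.003,-0.005,0,-1,0.195,0.003,-0.005,0,-1,0.195,0.003,-0.005,0,-1,0.195,0.003,-0.005,0,-1]'

```text
clock: 41.12
position: [0.4894, -0.2862, 0.1061]
orientation: [-21.5, 89.6, -33.7]
contact_force: [0.7, -2.6, 10.1]
opening: 0.238
```

```bash
python3 - <<'E'
from jig import *
T=np.r_[J(-.032,-.0632,0)]; s,p,R=cur(); print(p,Jinv(p),s['contact_force'])
plan([(*T,.096,JX,-1,3)])
E
```

```text
[ 0.48936539 -0.28618238  0.1060587 ] [-0.02975325 -0.06438436] [ 0.6546785  -2.63740518 10.10472442]
t=41.12 pos [ 0.4894 -0.2862  0.1061] jaw -12.17 open 21.9mm F [ 0.7 -2.6 10.1] j6 -18 total rows 4
4 x 0.05, 0.006, -0.012, -0, -1
```

Call:
apply_moves --rows '[-0.02,0.005,-0.005,0,-1,-0.02,0.005,-0.012,0,-1,-0.02,0.005,-0.012,0,-1,-0.02,0.005,-0.012,0,-1]'

```text
clock: 41.45
position: [0.4845, -0.2828, 0.1072]
orientation: [140.0, 90.0, 127.9]
contact_force: [-0.2, -0.4, -1.5]
opening: 0.239
```

```bash
python3 - <<'E'
from jig import *
T=np.r_[J(-.032,-.0632,0)]; s,p,R=cur(); print(p,Jinv(p),s['contact_force'],s['torque'])
u=robot.read_camera('side');v=robot.read_camera('top'); cv2.imwrite('pics/f2.png',np.hstack([crop(u,240,100,70,75,7),crop(v,320,165,40,75,7)]))
E
```

```text
[ 0.48452545 -0.28275288  0.10716036] [-0.03520646 -0.06205004] [-0.17209004 -0.42614357 -1.49352595] [-0.00068398 -0.0955525  -0.03116421]
```

View pics/f2.png

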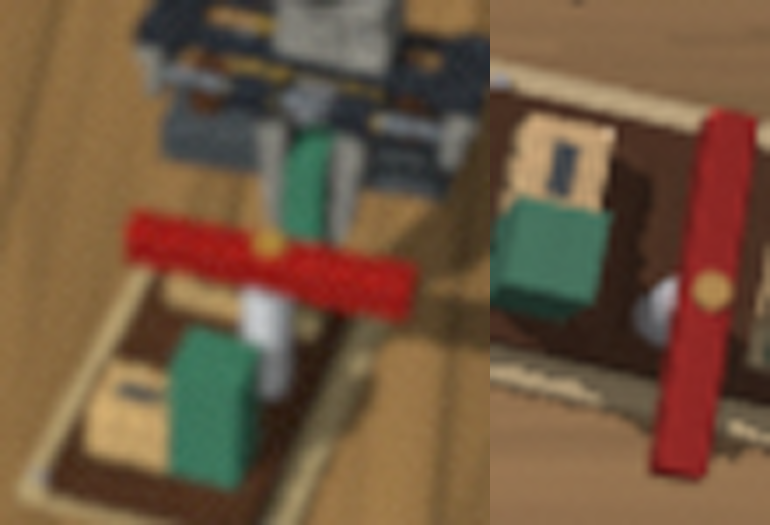

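Call:
apply_moves --rows '[0,-0.006,0.014,0,-1,0,-0.006,0.014,0,-1,0,-0.006,0.014,0,-1,0.015,-0.006,0.014,0,-1,0.015,-0.006,0.014,0,-1]'

```text
clock: 41.97
position: [0.4869, -0.2844, 0.1034]
orientation: [164.5, 90.0, 152.4]
contact_force: [-0.2, -0.2, -0.5]
opening: 0.238
```

```bash
python3 - <<'E'
from jig import *
T=np.r_[J(-.032,-.0632,0)]; s,p,R=cur(); print(p,Jinv(p),s['contact_force'],s['torque'])
E
```

```text
[ 0.48689812 -0.28441892  0.10343288] [-0.03253635 -0.06317953] [-0.23066767 -0.16219231 -0.47355253] [-0.00410292 -0.08445644  0.02111601]
```

Call:
apply_moves --rows '[0.02,0,0.001,0,-1,0.035,0,0.002,0,-1,0.05,0,0.003,0,-1,0.065,0,0.003,0,-1,0.065,0,0.003,0,-1,0.065,0,0.003,0,-1]'

```text
clock: 42.47
position: [0.4878, -0.2847, 0.0907]
orientation: [146.5, 90.0, 134.4]
contact_force: [-0.4, 0.2, 0.1]
opening: 0.236
```

```bash
python3 - <<'E'
from jig import *
s,p,R=cur(); print(p,Jinv(p),s['contact_force'],s['torque'])
E
```

```text
[ 0.48778751 -0.28467537  0.09066063] [-0.03161291 -0.0632431 ] [-0.40267155  0.15200985  0.07339918] [0.00744917 0.03764721 0.02661778]
```

In the pocket without force (underside at 22 mm); press home.

Call:
apply_moves --rows '[0.025,0,0,0,-1,0.05,0,0,0,-1,0.07,0,0,0,-1,0.085,0,0,0,-1,0.085,0,0,0,-1,0.085,0,0,0,-1]'

```text
clock: 42.97
position: [0.4877, -0.2847, 0.0737]
orientation: [156.2, 90.0, 144.1]
contact_force: [0.3, 0.5, 0.1]
opening: 0.24
```

```bash
python3 - <<'E'
from jig import *
s,p,R=cur(); print(p,Jinv(p),s['contact_force'],s['torque'],s['opening']*92)
E
```

```text
[ 0.48773778 -0.28467748  0.07369298] [-0.03166108 -0.06325563] [0.30346745 0.5400202  0.12437927] [-0.01226414 -0.04134514  0.0078417 ] 22.05145994335597
```

Call:
apply_moves --rows '[-0.01,0,0,0,-1,-0.01,0,0,0,-0.3,-0.01,0,0,0,-0.3,-0.01,0,0,0,-0.3,-0.1,0,0,0,-0.3,-0.25,0,0,0,-0.3,-0.45,0,0,0,-0.3,-0.65,0,0,0,-0.3,-0.65,0,0,0,-0.3,-0.65,0,0,0,-0.3]'

```text
clock: 43.8
position: [0.4893, -0.2856, 0.2067]
orientation: [-18.3, 89.7, -30.5]
contact_force: [-0.6, 0.4, -0.8]
opening: 0.35
```

```bash
python3 - <<'E'
from jig import *
s,p,R=cur(); print(p)
for n,(x0,y0,w,h) in {'side':(240,110,70,70),'top':(310,170,80,70)}.items():
    im=crop(robot.read_camera(n),x0,y0,w,h,8); cv2.imwrite(f'pics/g3{n}.png',im)
E
```

```text
[ 0.48926801 -0.28557549  0.20669788]
```

View pics/g3side.png

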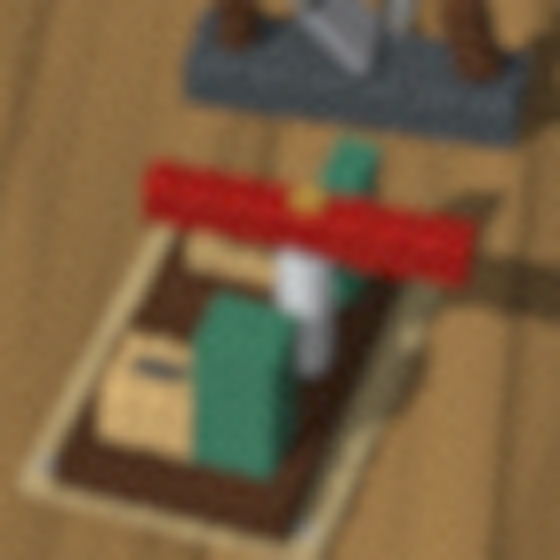

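View pics/g3top.png

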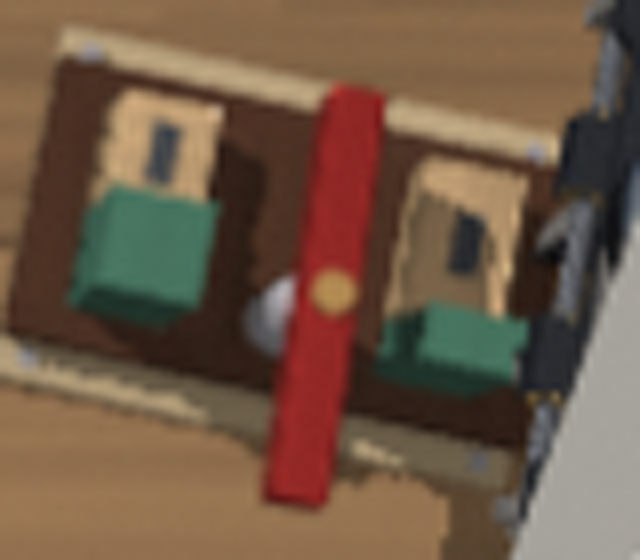

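```bash
python3 - <<'E'
from jig import *
ims={}
for n,(x0,y0,w,h) in {'side':(245,105,60,65),'top':(318,175,62,60)}.items():
    im=crop(robot.read_camera(n),x0,y0,w,h,9); o=np.array([x0,y0])
    drawbox(im,n,box((*C,YAW),.022,.04,.008,.098,-.0317,-.0633),9,o,(0,255,255))
    drawbox(im,n,box((*C,YAW),.040,.04,.008,.098,-.0225,.0636),9,o,(255,0,255))
    drawbox(im,n,box((*C,YAW),.046,.04,.008,.058,.021,.0636),9,o,(255,255,0))
    drawbox(im,n,box((*C,YAW),.064,.04,.008,.058,.012,-.0632),9,o,(255,255,0))
    cv2.imwrite(f'pics/g4{n}.png',im)
E
```

```text
(no output)
```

View pics/g4side.png

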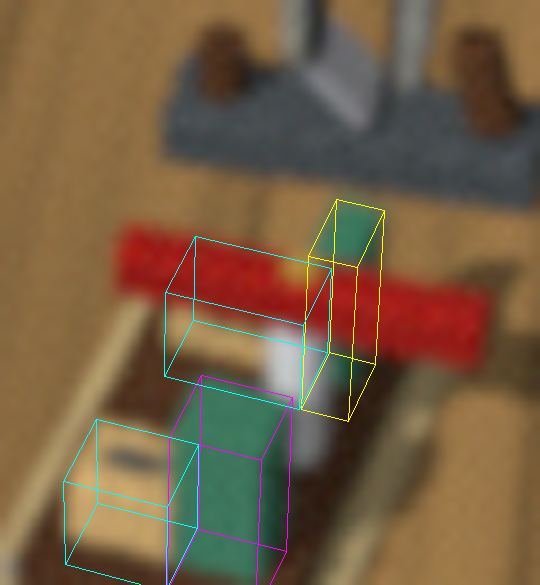

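View pics/g4top.png

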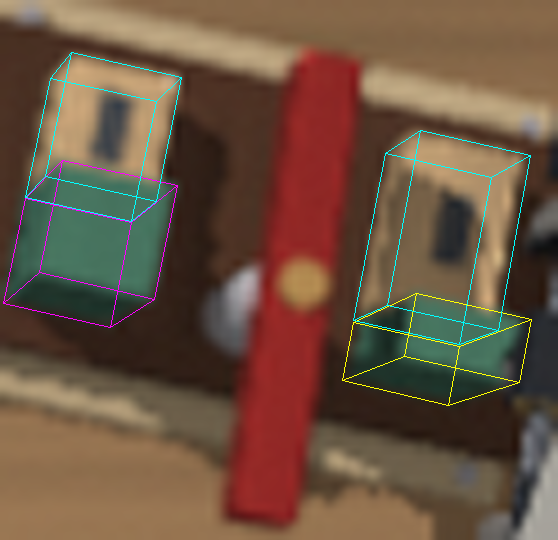

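```bash
python3 - <<'E'
from jig import *
plan([(*J(-.0317,-.0632,0),.125,None,-1,1),(*J(-.0317,-.0632,0),.109,None,-1,1)])
E
```

```text
t=44.00 pos [ 0.4869 -0.2842  0.2024] jaw -12.16 open 32.3mm F [ 0.4 -0.6 -0.4] j6 -18 total rows 5
3 x 0.387, -0.001, 0.005, 0, -1
2 x 0.467, -0.002, 0.005, 0, -1
```

Call:
apply_moves --rows '[0.1,0,0,0,-1,0.2,0,0,0,-1,0.3,0,0,0,-1,0.38,0,0,0,-1,0.38,0,0,0,-1,0.42,0,0,0,-1,0.44,0,0,0,-1,0.46,0,0,0,-1,0.46,0,0,0,-1,0.46,0,0,0,-1]' --force 10

```text
clock: 44.83
position: [0.4883, -0.285, 0.1126]
orientation: [-17.6, 89.9, -29.8]
contact_force: [-0.1, 1.3, -0.3]
opening: 0.005
```

```bash
python3 - <<'E'
from jig import *
s,p,R=cur(); print(p,Jinv(p),s['contact_force'],s['torque'],s['opening']*92)
E
```

```text
[ 0.48828067 -0.28501777  0.1125538 ] [-0.03105874 -0.06347407] [-0.07218019  1.26297018 -0.26346535] [-0.01633011  0.00174684 -0.0246453 ] 0.46021303249290846
```

Call:
apply_moves --rows '[-0.2,0,0,0,-1,-0.4,0,0,0,-1,-0.45,0,0,0,0.2,-0.45,0,0,0,0.2,-0.45,0,0,0,0.2]'

```text
clock: 45.25
position: [0.488, -0.2849, 0.2024]
orientation: [-17.9, 89.9, -30.1]
contact_force: [0.0, 0.5, -0.8]
opening: 0.206
```

```bash
python3 - <<'E'
from jig import *
s,p,R=cur();T=np.array([.582,.2822,.2])
for f in(.33,.66,1): plan([(*(p+(T-p)*f),-5.2,.2,1)])
E
```

```text
t=45.25 pos [ 0.488  -0.2849  0.2024] jaw -12.16 open 18.9mm F [ 0.   0.5 -0.8] j6 -18 total rows 6
6 x 0.003, 0.947, -0.045, -0.039, 0.2
t=45.25 pos [ 0.488  -0.2849  0.2024] jaw -12.16 open 18.9mm F [ 0.   0.5 -0.8] j6 -18 total rows 11
11 x 0.007, 1.895, -0.091, -0.039, 0.2
t=45.25 pos [ 0.488  -0.2849  0.2024] jaw -12.16 open 18.9mm F [ 0.   0.5 -0.8] j6 -18 total rows 15
15 x 0.01, 2.871, -0.138, -0.039, 0.2
```

Call:
apply_moves --rows '[0,0.98,-0.047,-0.039,0.2,0,0.98,-0.047,-0.039,0.2,0,0.98,-0.047,-0.039,0.2,0,0.98,-0.047,-0.039,0.2,0,0.98,-0.047,-0.039,0.2,0,0.98,-0.047,-0.039,0.2]'

```text
clock: 45.75
position: [0.5192, -0.0864, 0.2001]
orientation: [149.0, 89.8, 144.0]
contact_force: [-0.5, 0.1, 0.0]
opening: 0.597
```

Call:
apply_moves --rows '[0,0.95,-0.15,0,0.2,0,0.95,-0.15,0,0.2,0,0.95,-0.15,0,0.2,0,0.95,-0.15,0,0.2,0,0.95,-0.15,0,0.2,0,0.95,-0.15,0,0.2]'

```text
clock: 46.25
position: [0.5058, 0.1042, 0.2003]
orientation: [170.2, 89.9, 165.3]
contact_force: [0.2, -0.7, 0.1]
opening: 0.603
```

```bash
python3 - <<'E'
from jig import *
s,p,R=cur();T=np.array([.582,.2822,.17])
plan([(*T,-5.2,.2,3)])
E
```

```text
t=46.25 pos [0.5058 0.1042 0.2003] jaw -4.97 open 55.4mm F [ 0.2 -0.7  0.1] j6 16 total rows 8
8 x 0.151, 0.92, 0.303, 0.001, 0.2
```

Call:
apply_moves --rows '[0,0.91,0.305,0,0.2,0,0.91,0.305,0,0.2,0,0.91,0.305,0,0.2,0,0.91,0.305,0,0.2,0,0.91,0.305,0,0.2,0,0.91,0.305,0,0.2,0,0.91,0.305,0,0.2,0,0.91,0.305,0,0.2,0,0.91,0.305,0,0.2]'

```text
clock: 47.0
position: [0.5835, 0.2747, 0.2012]
orientation: [-138.6, 89.9, -143.8]
contact_force: [0.8, -0.3, 0.4]
opening: 0.597
```

```bash
python3 - <<'E'
from jig import *
v=robot.read_camera('side'); cv2.imwrite('pics/h1.png',crop(v,200,160,100,110,6))
plan([(.582,.2822,.066,-5.2,.2,3)])
E
```

```text
t=47.05 pos [0.5837 0.2748 0.2016] jaw -5.21 open 55.4mm F [-0.8 -0.4 -0.3] j6 30 total rows 7
7 x 0.678, 0.037, -0.011, -0, 0.2
```

View pics/h1.png

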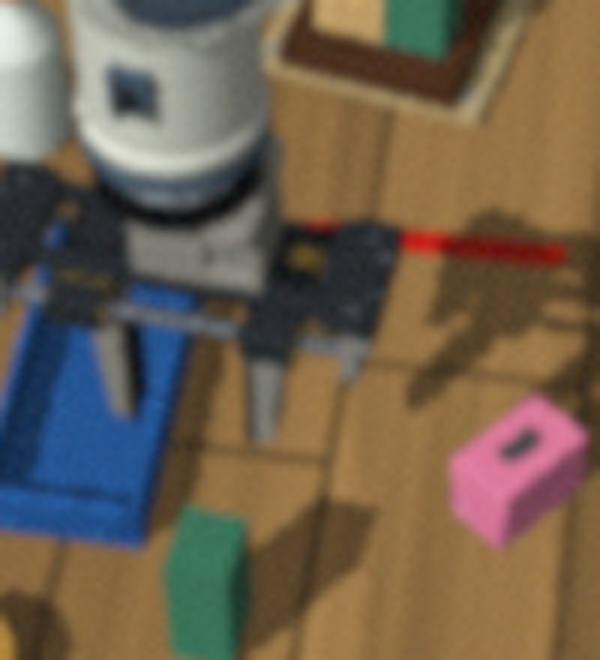

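Call:
apply_moves --rows '[0.1,0.034,-0.01,0,0.2,0.2,0.034,-0.01,0,0.2,0.4,0.034,-0.01,0,0.2,0.6,0.034,-0.01,0,0.2,0.675,0.034,-0.01,0,0.2,0.675,0.034,-0.01,0,0.2,0.675,0.034,-0.01,0,0.2,0.675,0.034,-0.01,0,0.2,0.675,0.034,-0.01,0,-1,0.675,0.034,-0.01,0,-1,0.675,0.034,-0.01,0,-1,0.675,0.034,-0.01,0,-1,0.675,0.034,-0.01,0,-1,0.675,0.034,-0.01,0,-1]' --force 35

```text
clock: 48.22
position: [0.5833, 0.2839, 0.0682]
orientation: [30.2, 89.9, 25.1]
contact_force: [-1.5, -0.6, 7.0]
opening: 0.366
```

```bash
python3 - <<'E'
from jig import *
s,p,R=cur(); print(p,jaw(R),s['opening']*92,s['contact_force'])
plan([(p[0],p[1],.18,None,-1,1),(.674,.180,.18,-0.4,-1,2)])
E
```

```text
[0.58330522 0.2838736  0.06818333] -5.133681883079285 33.66790964285572 [-1.54531045 -0.61365279  6.97181016]
t=48.22 pos [0.5833 0.2839 0.0682] jaw -5.13 open 33.7mm F [-1.5 -0.6  7. ] j6 31 total rows 10
4 x -0.559, 0, 0.001, 0, -1
6 x -0.559, -0.476, 0.499, -0.026, -1
```

Call:
apply_moves --rows '[-0.55,0,0,0,-1,-0.55,0,0,0,-1,-0.55,0,0,0,-1,-0.55,-0.475,0.5,-0.026,-1,-0.55,-0.475,0.5,-0.026,-1,-0.55,-0.475,0.5,-0.026,-1,-0.55,-0.475,0.5,-0.026,-1,-0.55,-0.475,0.5,-0.026,-1,-0.55,-0.475,0.5,-0.026,-1,-0.55,-0.475,0.5,-0.026,-1]'

```text
clock: 49.05
position: [0.6727, 0.1808, 0.1766]
orientation: [171.4, 89.9, 170.9]
contact_force: [-0.5, 0.6, 0.1]
opening: 0.373
```

```bash
python3 - <<'E'
from jig import *
v=robot.read_camera('side'); cv2.imwrite('pics/h2.png',crop(v,180,160,100,110,6))
plan([(.674,.180,.12,-.4,-1,1),(.674,.180,.078,-.4,-1,2)])
E
```

```text
t=49.10 pos [0.6727 0.1811 0.1768] jaw -0.41 open 33.9mm F [ 0.8 -0.  -0.8] j6 15 total rows 6
3 x 0.284, -0.006, 0.007, -0, -1
3 x 0.494, -0.006, 0.007, -0, -1
```

View pics/h2.png

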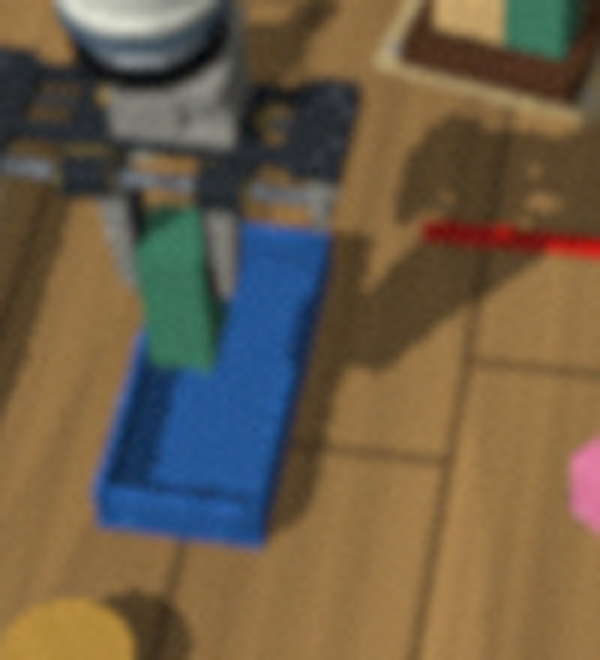

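Packer B is over the box. Lower it, release, lift.

Call:
apply_moves --rows '[0.2,-0.006,0.007,0,-1,0.3,-0.006,0.007,0,-1,0.4,-0.006,0.007,0,-1,0.45,-0.006,0.007,0,-1,0.49,-0.006,0.007,0,-1,0.51,-0.006,0.007,0,-1,0.51,-0.006,0.007,0,-1,0.51,-0.006,0.007,0,-1]'

```text
clock: 49.77
position: [0.6758, 0.1794, 0.0761]
orientation: [17.7, 89.9, 17.3]
contact_force: [-0.3, 0.3, -2.2]
opening: 0.369
```

```bash
python3 - <<'E'
from jig import *
s,p,R=cur(); print(p,jaw(R),s['opening']*92,s['contact_force'])
E
```

```text
[0.67576046 0.17940791 0.07611253] -0.42921678119075507 33.93001855421914 [-0.26573901  0.29928709 -2.15584784]
```

Call:
apply_moves --rows '[0.008,0,0,0,-1,0.008,0,0,0,-1,0.008,0,0,0,0.1,0.008,0,0,0,0.1,0.008,0,0,0,0.1,-0.1,0,0,0,0.1,-0.25,0,0,0,0.1,-0.45,0,0,0,0.1,-0.62,0,0,0,0.1,-0.62,0,0,0,0.1,-0.62,0,0,0,0.1]'

```text
clock: 50.68
position: [0.6766, 0.1791, 0.2017]
orientation: [15.1, 89.7, 14.6]
contact_force: [-0.5, -0.3, -1.9]
opening: 0.548
```

```bash
python3 - <<'E'
from jig import *
v=robot.read_camera('side'); cv2.imwrite('pics/h3.png',crop(v,180,160,100,110,6))
s,p,R=cur();T=np.array([.575,.4077,.2])
for f in(.7,1): plan([(*(p+(T-p)*f),-8.2,.1,1)])
E
```

```text
t=50.73 pos [0.6754 0.1788 0.1995] jaw -0.46 open 50.4mm F [-0.3  0.2 -0.3] j6 15 total rows 6
6 x -0.002, 0.798, -0.358, 0.043, 0.1
t=50.73 pos [0.6754 0.1788 0.1995] jaw -0.46 open 50.4mm F [-0.3  0.2 -0.3] j6 15 total rows 7
7 x -0.003, 1.141, -0.511, 0.043, 0.1
```

View pics/h3.png

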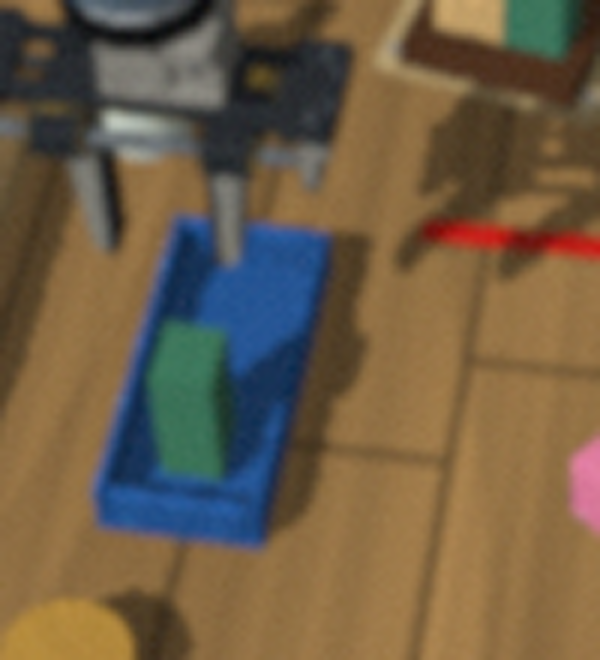

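Packer B stands in the box. Next packer A.

Call:
apply_moves --rows '[0,0.98,-0.44,0.043,0.1,0,0.98,-0.44,0.043,0.1,0,0.98,-0.44,0.043,0.1,0,0.98,-0.44,0.043,0.1,0,0.98,-0.44,0.043,0.1,0,0.98,-0.44,0.043,0.1,0,0.98,-0.44,0.043,0.1,0,0.98,-0.44,0.043,0.1]'

```text
clock: 51.4
position: [0.588, 0.375, 0.1973]
orientation: [-128.1, 89.8, -136.2]
contact_force: [0.2, -0.9, -0.6]
opening: 0.55
```

```bash
python3 - <<'E'
from jig import *
plan([(.575,.4077,.2,-8.2,.1,1),(.575,.4077,.066,-8.2,.1,1)])
E
```

```text
t=51.40 pos [0.588  0.375  0.1973] jaw -8.12 open 50.6mm F [ 0.2 -0.9 -0.6] j6 41 total rows 7
2 x -0.014, 0.153, -0.088, 0, 0.1
5 x 0.656, 0.154, -0.087, 0, 0.1
```

Call:
apply_moves --rows '[0,0.15,-0.088,0,0.1,0,0.15,-0.088,0,0.1,0.2,0.15,-0.088,0,0.1,0.2,0.15,-0.088,0,0.1,0.2,0.15,-0.088,0,0.1,0.2,0.15,-0.088,0,0.1]'

```text
clock: 51.9
position: [0.5763, 0.4063, 0.1594]
orientation: [-124.7, 89.9, -133.0]
contact_force: [0.2, 0.2, 0.5]
opening: 0.551
```

```bash
python3 - <<'E'
from jig import *
plan([(.575,.4077,.066,-8.2,.1,1)])
E
```

```text
t=51.90 pos [0.5763 0.4063 0.1594] jaw -8.28 open 50.7mm F [0.2 0.2 0.5] j6 43 total rows 4
4 x 0.467, 0.006, -0.007, -0, 0.1
```

Call:
apply_moves --rows '[0.2,0.004,-0.006,0,0.1,0.4,0.004,-0.006,0,0.1,0.465,0.004,-0.006,0,0.1,0.465,0.004,-0.006,0,0.1,0.465,0.004,-0.006,0,0.1,0.465,0.004,-0.006,0,-1,0.465,0.004,-0.006,0,-1,0.465,0.004,-0.006,0,-1,0.465,0.004,-0.006,0,-1,0.465,0.004,-0.006,0,-1,0.465,0.004,-0.006,0,-1]'

```text
clock: 52.82
position: [0.5753, 0.4093, 0.0678]
orientation: [45.0, 89.9, 36.9]
contact_force: [-0.8, -0.1, 7.5]
opening: 0.305
```

```bash
python3 - <<'E'
from jig import *
s,p,R=cur(); print(p,jaw(R),s['opening']*92,s['contact_force'])
T=np.array([.675,.095,.22])
plan([(p[0],p[1],.22,None,-1,1),(*(p+(T-p)*.5)[:2],.22,-.4,-1,0)])
E
```

```text
[0.57530615 0.40927423 0.0678142 ] -8.193630849803645 28.061575736856845 [-0.82962895 -0.08322747  7.5035774 ]
t=52.82 pos [0.5753 0.4093 0.0678] jaw -8.19 open 28.1mm F [-0.8 -0.1  7.5] j6 43 total rows 9
5 x -0.761, 0.001, 0.001, 0, -1
4 x -0.762, -0.741, 0.36, -0.043, -1
```

Call:
apply_moves --rows '[-0.76,0,0,0,-1,-0.76,0,0,0,-1,-0.76,0,0,0,-1,-0.76,0,0,0,-1,-0.76,-0.8,0.3,-0.043,-1,-0.76,-0.8,0.3,-0.043,-1,-0.76,-0.8,0.3,-0.043,-1,-0.76,-0.8,0.3,-0.043,-1,-0.76,-0.8,0.3,-0.043,-1,-0.76,-0.8,0.3,-0.043,-1]'

```text
clock: 53.65
position: [0.6116, 0.2393, 0.2185]
orientation: [-10.3, 90.0, -11.0]
contact_force: [-0.7, -0.1, -0.6]
opening: 0.305
```

```bash
python3 - <<'E'
from jig import *
plan([(.675,.095,.22,-.4,-1,2)])
E
```

```text
t=53.65 pos [0.6116 0.2393 0.2185] jaw -0.66 open 28.1mm F [-0.7 -0.1 -0.6] j6 22 total rows 6
6 x -0.007, -0.718, 0.325, -0.001, -1
```

Call:
apply_moves --rows '[0,-0.715,0.325,0,-1,0,-0.715,0.325,0,-1,0,-0.715,0.325,0,-1,0,-0.715,0.325,0,-1,0,-0.715,0.325,0,-1,0,-0.715,0.325,0,-1,0,-0.715,0.325,0,-1]'

```text
clock: 54.23
position: [0.6747, 0.0997, 0.2179]
orientation: [120.7, 90.0, 120.3]
contact_force: [-0.2, -0.4, -1.9]
opening: 0.302
```

```bash
python3 - <<'E'
from jig import *
v=robot.read_camera('side'); cv2.imwrite('pics/h4.png',crop(v,180,150,100,110,6))
plan([(.674,.093,.15,-.4,-1,2),(.674,.093,.074,-.4,-1,2)])
E
```

```text
t=54.28 pos [0.6746 0.1001 0.2179] jaw -0.39 open 27.7mm F [ 0.6 -0.6 -0.5] j6 9 total rows 8
4 x 0.34, -0.036, -0.002, 0, -1
4 x 0.72, -0.036, -0.002, 0, -1
```

View pics/h4.png

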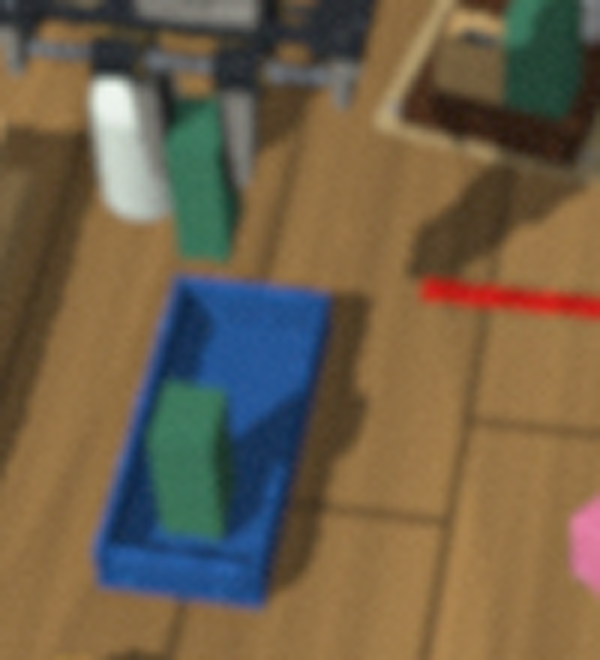

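Call:
apply_moves --rows '[0.15,-0.025,0,0,-1,0.34,-0.025,0,0,-1,0.5,-0.025,0,0,-1,0.6,-0.025,0,0,-1,0.66,-0.025,0,0,-1,0.69,-0.025,0,0,-1,0.71,-0.025,0,0,-1,0.715,-0.025,0,0,-1,0.715,-0.025,0,0,-1]'

```text
clock: 55.03
position: [0.6757, 0.0936, 0.0762]
orientation: [10.1, 89.9, 9.6]
contact_force: [-0.7, 0.1, -1.0]
opening: 0.303
```

```bash
python3 - <<'E'
from jig import *
s,p,R=cur(); print(p,jaw(R),s['opening']*92,s['contact_force'])
E
```

```text
[0.67570593 0.09362494 0.07615604] -0.44063861888641187 27.85388441323997 [-0.73877567  0.05837405 -0.95772672]
```

Call:
apply_moves --rows '[0.01,0,0,0,-1,0.01,0,0,0,-1,0.01,0,0,0,0.0,0.01,0,0,0,0.0,0.01,0,0,0,0.0,-0.1,0,0,0,0.0,-0.25,0,0,0,0.0,-0.45,0,0,0,0.0,-0.65,0,0,0,0.0,-0.65,0,0,0,0.0,-0.65,0,0,0,-1]'

```text
clock: 55.95
position: [0.6767, 0.0934, 0.2082]
orientation: [8.3, 89.7, 7.8]
contact_force: [0.4, 0.6, -0.3]
opening: 0.444
```

```bash
python3 - <<'E'
from jig import *
v=robot.read_camera('side'); t=robot.read_camera('top'); cv2.imwrite('pics/i1.png',crop(v,180,100,130,150,4)); cv2.imwrite('pics/i2.png',crop(t,190,120,190,120,4))
s,p,R=cur(); print(p,s['joints'])
E
```

```text
[0.67442545 0.09303811 0.20438668] [ 7.72923005e+00  2.63877850e+01  8.74289945e+01 -2.14074165e-03
  6.62264911e+01  8.19166591e+00]
```

View pics/i1.png

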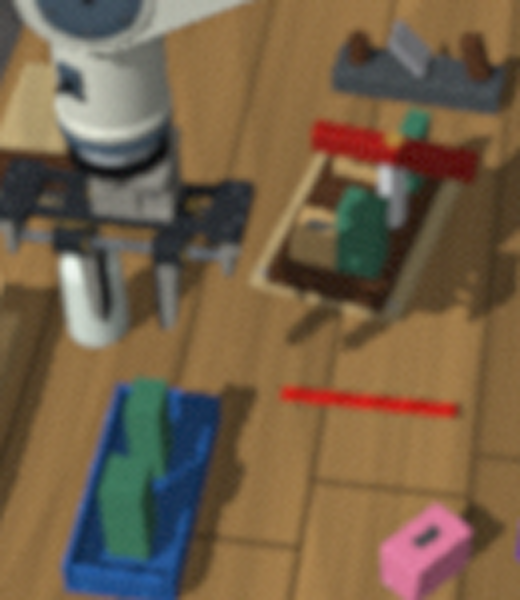

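View pics/i2.png

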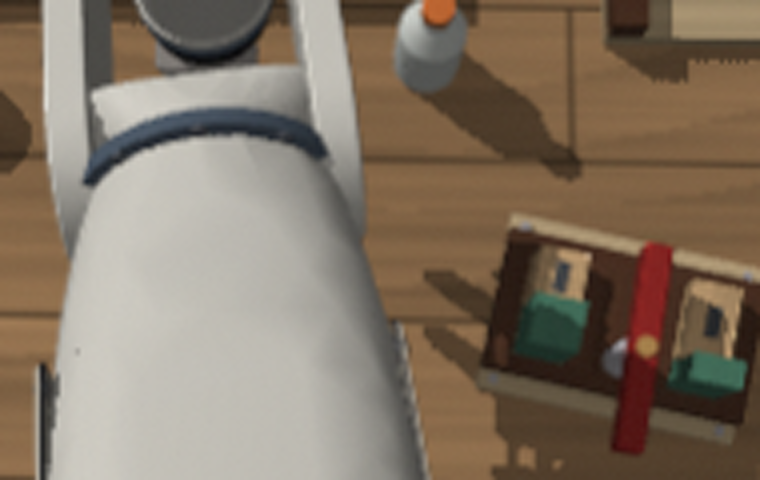

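```bash
cat > t2.py <<'E'
from jig import *
pv=np.array([.5016,-.2225]); r=.064
def q2(a,off):
    u=-np.array([np.cos(a),np.sin(a)]); tg=np.array([-u[1],u[0]])
    return pv+r*u-off*tg
def show(w):
    s,p,R=cur(); j0=jaw(R); print(p,'jaw',j0,'j6',s['joints'][5],'open',s['opening'],s['contact_force'])
    for x,y,z,j in w:
        d=R.T@(np.array([x,y,z])-p)/.2
        print(np.round(np.r_[d,-(j-j0)/180],3).tolist())
E
python3 - <<'E'
from t2 import *
P=q2(YAW,.05); s,p,R=cur(); T=np.r_[P,.19]; print(T, Jinv(P))
show([(*(p+(T-p)*f),-102) for f in(.5,1)])
E
```

```text
[ 0.44955361 -0.1601528   0.19      ] [-0.09519231  0.05044665]
[0.67442545 0.09303811 0.20438668] jaw -0.4615751458199384 j6 8.191665910861392 open 0.3614326772952816 [-0.1689084  -0.28077438 -0.68295641]
[0.036, -0.637, -0.557, 0.564]
[0.073, -1.275, -1.114, 0.564]
```

Call:
apply_moves --rows '[0.0,-0.7,-0.61,0.564,-1,0.0,-0.7,-0.61,0.564,-1,0.0,-0.7,-0.61,0.564,-1,0.0,-0.7,-0.61,0.564,-1,0.0,-0.7,-0.61,0.564,-1,0.0,-0.7,-0.61,0.564,-1,0.0,-0.7,-0.61,0.564,-1,0.0,-0.7,-0.61,0.564,-1,0.0,-0.7,-0.61,0.564,-1,0.0,-0.7,-0.61,0.564,-1,0.0,-0.7,-0.61,0.564,-1,0.0,-0.7,-0.61,0.564,-1,0.0,-0.7,-0.61,0.564,-1,0.0,-0.7,-0.61,0.564,-1,0.0,-0.7,-0.61,0.564,-1,0.0,-0.7,-0.61,0.564,-1]'

```text
clock: 57.38
position: [0.551, -0.0458, 0.2036]
orientation: [-83.4, 89.9, 174.8]
contact_force: [0.8, 0.4, 0.9]
opening: 0.005
```

```bash
python3 - <<'E'
from t2 import *
show([(*q2(YAW,.05),.19,-102),(*q2(YAW,.05),.121,-102)])
E
```

```text
[ 0.55095522 -0.04578414  0.20355455] jaw -101.87101582912952 j6 96.96425290708389 open 0.004977149130013495 [0.77059267 0.35535382 0.92384109]
[0.069, -0.378, 0.664, 0.001]
[0.414, -0.377, 0.664, 0.001]
```

Call:
apply_moves --rows '[0.0,-0.378,0.664,0,-1,0.0,-0.378,0.664,0,-1,0.0,-0.378,0.664,0,-1,0.0,-0.378,0.664,0,-1,0.0,-0.378,0.664,0,-1,0.0,-0.378,0.664,0,-1,0.2,-0.378,0.664,0,-1,0.41,-0.378,0.664,0,-1,0.41,-0.378,0.664,0,-1,0.41,-0.378,0.664,0,-1,0.41,-0.378,0.664,0,-1]'

```text
clock: 58.3
position: [0.4514, -0.1597, 0.1241]
orientation: [102.2, 90.0, 0.3]
contact_force: [0.8, 0.1, -0.1]
opening: 0.002
```

```bash
python3 - <<'E'
from t2 import *
v=robot.read_camera('side'); t=robot.read_camera('top'); cv2.imwrite('pics/k1.png',np.hstack([crop(v,230,90,90,90,4),crop(t,300,160,90,90,4)]))
w=[]
for f in np.linspace(0,1,14): w.append((*q2(YAW+1.56*f,.0295),.121,-102+f*89.4))
show(w); print(Jinv(q2(YAW+1.56,.0295)))
E
```

```text
[ 0.45204075 -0.16022644  0.12501309] jaw -101.9168121575283 j6 82.21177428696441 open 0.00399253627903778 [-0.2419367  -1.32195604 -0.41464663]
[0.02, -0.013, 0.105, 0.0]
[0.02, -0.028, 0.144, -0.038]
[0.02, -0.039, 0.185, -0.076]
[0.02, -0.045, 0.227, -0.114]
[0.02, -0.045, 0.269, -0.152]
[0.02, -0.041, 0.311, -0.191]
[0.02, -0.032, 0.352, -0.229]
[0.02, -0.017, 0.392, -0.267]
[0.02, 0.002, 0.43, -0.305]
[0.02, 0.025, 0.465, -0.343]
[0.02, 0.052, 0.497, -0.382]
[0.021, 0.083, 0.526, -0.42]
[0.021, 0.118, 0.551, -0.458]
[0.021, 0.154, 0.571, -0.496]
[-0.06138155 -0.06323113]
```

View pics/k1.png

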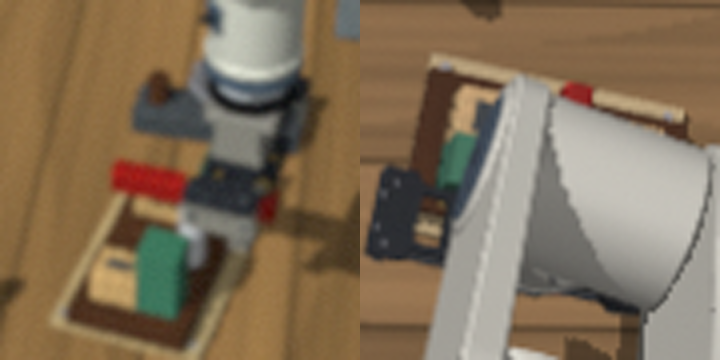

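Call:
apply_moves --rows '[0.012,-0.006,0.06,0,-1,0.012,-0.013,0.105,0,-1,0.012,-0.028,0.144,-0.038,-1,0.012,-0.039,0.185,-0.076,-1,0.012,-0.045,0.227,-0.114,-1,0.012,-0.045,0.269,-0.152,-1,0.012,-0.041,0.311,-0.191,-1,0.012,-0.032,0.352,-0.229,-1,0.012,-0.017,0.392,-0.267,-1,0.012,0.002,0.43,-0.305,-1,0.012,0.025,0.465,-0.343,-1,0.012,0.052,0.497,-0.382,-1,0.012,0.083,0.526,-0.42,-1,0.012,0.118,0.551,-0.458,-1,0.012,0.154,0.571,-0.496,-1,0.012,0.154,0.571,-0.496,-1,0.012,0.154,0.571,-0.496,-1]'

```text
clock: 59.82
position: [0.4572, -0.2787, 0.1216]
orientation: [-15.3, 89.9, -28.2]
contact_force: [0.2, -0.2, 1.0]
opening: 0.002
```

```bash
python3 - <<'E'
from t2 import *
s,p,R=cur(); print(p,Jinv(p),jaw(R),s['contact_force'],s['torque'])
v=robot.read_camera('side'); t=robot.read_camera('top'); cv2.imwrite('pics/k2.png',np.hstack([crop(v,230,90,90,90,4),crop(t,300,160,90,90,4)]))
E
```

```text
[ 0.45717226 -0.27872799  0.12160491] [-0.06279417 -0.0638708 ] -12.938813868851401 [ 0.21141547 -0.19101403  1.01966676] [-0.03591898 -0.01788814 -0.01971773]
```

View pics/k2.png

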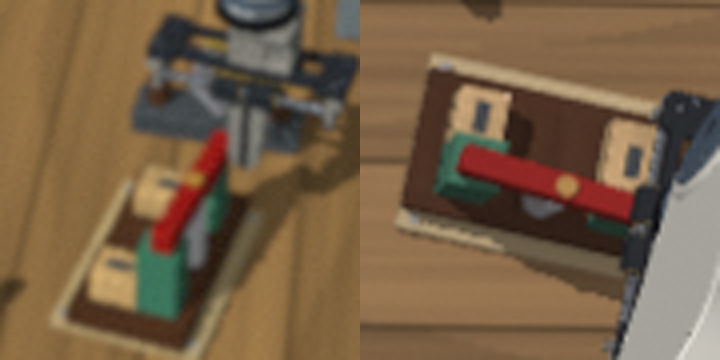

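Call:
apply_moves --rows '[0.0,0,0.01,0,-1,0.0,0,0.02,0,-1,0.0,0,0.025,0,-1,0.0,0,0.025,0,-1]'

```text
clock: 60.25
position: [0.4616, -0.2793, 0.1206]
orientation: [-144.2, 90.0, -156.9]
contact_force: [-1.4, 0.2, 0.5]
opening: 0.002
```

```bash
python3 - <<'E'
from t2 import *
s,p,R=cur(); print(p,Jinv(p),jaw(R),s['contact_force'],s['torque'])
E
```

```text
[ 0.46164572 -0.27929399  0.12063862] [-0.05830176 -0.06348284] -12.726038139113061 [-1.42727746  0.18745932  0.47512302] [-0.04955033  0.18928137 -0.08570248]
```

Call:
apply_moves --rows '[0.0,0,0.01,0,-1,0.0,0,0.02,0,-1,0.0,0,0.02,0,-1]'

```text
clock: 60.5
position: [0.4637, -0.2798, 0.1203]
orientation: [177.7, 89.7, 165.0]
contact_force: [-10.2, 0.2, 7.0]
opening: 0.007
```

```bash
python3 - <<'E'
from t2 import *
s,p,R=cur(); print(p,Jinv(p),jaw(R),s['contact_force'],s['torque'])
E
```

```text
[ 0.46367224 -0.27977097  0.12034457] [-0.05622024 -0.06352272] -12.682783042816776 [-10.17113253   0.17670406   6.97341205] [-0.16241253  1.48174147 -0.03691649]
```

Against the stop (10 N). Back off and lift clear, then check.

Call:
apply_moves --rows '[0.0,0,-0.05,0,-1,0.0,0,-0.15,0,-1,0.0,0,-0.15,0,-1,-0.2,0,-0.25,0,-1,-0.4,0,-0.25,0,-1,-0.6,0.0,-0.25,0,-1,-0.6,0.0,-0.25,0,-1]'

```text
clock: 61.08
position: [0.4205, -0.2714, 0.2482]
orientation: [-17.8, 89.3, -30.5]
contact_force: [1.4, -0.8, 0.7]
opening: 0.005
```

Call:
apply_moves --rows '[0,-0.8,-0.25,0,-1,0,-0.8,-0.25,0,-1,0,-0.8,-0.25,0,-1,0,-0.8,-0.25,0,-1,0,-0.8,-0.25,0,-1,0,-0.8,-0.25,0,-1]'

```text
clock: 61.58
position: [0.3321, -0.4161, 0.2406]
orientation: [-16.3, 89.9, -29.2]
contact_force: [-0.2, 0.6, 0.2]
opening: 0.003
```

```bash
python3 - <<'E'
from t2 import *
s,p,R=cur(); print(p,s['clock'])
for n,(x0,y0,w,h) in {'side':(240,105,70,75),'top':(310,170,75,65)}.items():
    I=robot.read_camera(n); im=crop(I,x0,y0,w,h,8); cv2.imwrite(f'pics/m{n}.png',im); 
    cv2.imwrite(f'pics/mf{n}.png',cv2.resize(I[:,:,::-1],None,fx=1.5,fy=1.5))
E
```

```text
[ 0.33214023 -0.41609771  0.24056346] 61.5833
```

View pics/mside.png

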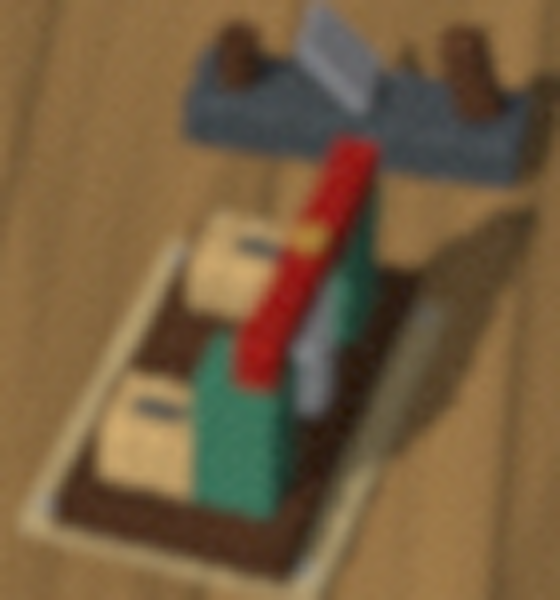

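View pics/mtop.png

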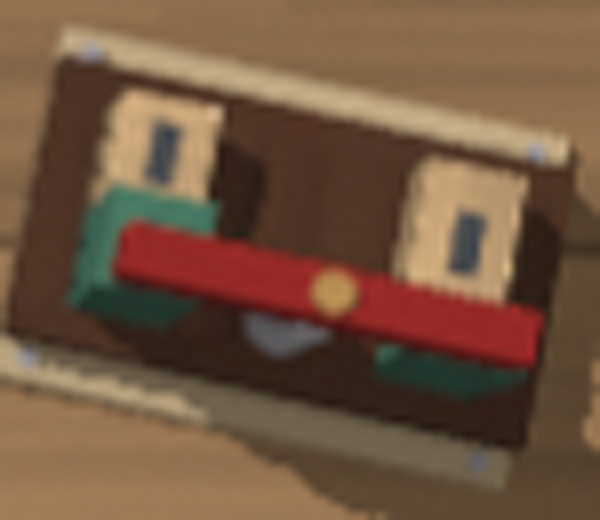

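View pics/mftop.png

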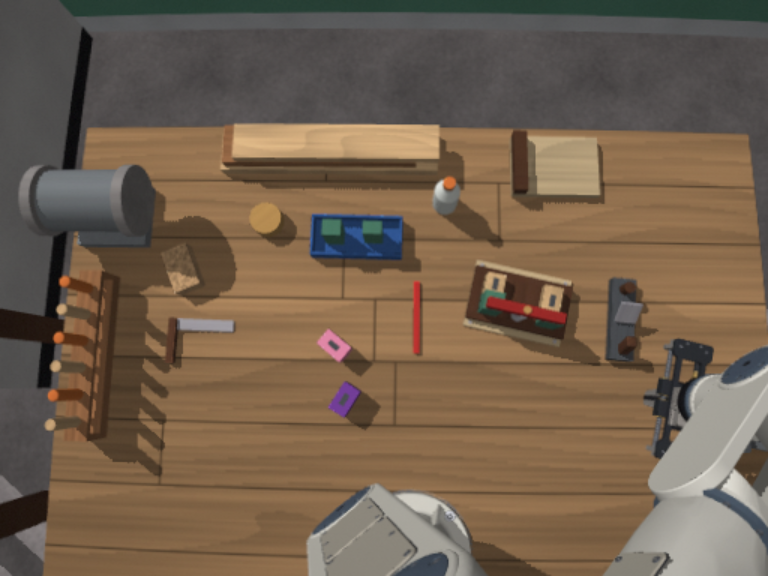

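```bash
python3 - <<'E'
from workcell import robot
print(robot.state()['dq'].round(2), robot.state()['contact_force'].round(1))
print(robot.finish_job())
E
```

```text
[ 1.56 -0.29  0.41  0.08  0.01 -0.05] [ 0.9  0.7 -0.1]
the job is handed in; nothing more can be done
None
```

The job is done and handed in at about 61.6 s of the 210 s allowed; `finish_job()` gave no verdict.

- **Turnbutton opened:** I turned it clear first; it lay along the jig within about 0.03 rad.
- **Blanks:** Only two were there, at about (275,345) and (378,348) in the first top picture; the pink and purple ones are decoys. The gripper measured them as 64 mm and 46 mm. The 64 mm blank went in the right bay and the 46 mm in the left. Both were pushed against the far wall, each within 0.4 mm of where it should stop.
- **Packers:** The gripper measured them as 22, 28, 34 and 40 mm. The 40 mm packer went in beside the 46 mm blank and the 22 mm beside the 64 mm blank. I matched these by measurement and did not try the wrong sizes.
- **Unused packers:** The 34 mm and 28 mm packers stand upright in the blue box.
- **Turnbutton closed:** I pushed it across to its stop (10 N). In the last top picture it lies parallel to the jig's far edge, about 1.57 rad.

**Checks that disagreed:**
- On the first lowering the 22 mm packer caught with 10 N, so I backed off and re-centred it.
- When I pressed it home there was no floor reaction. Closed fingers lowered to 98.6 mm then met nothing, so its top is no more than 0.6 mm above its 98 mm home height.
- The wireframe of the expected positions fits the top view. The side view is about 1 pixel off, equally for both packers.

In the last pictures the bystander tools look unmoved and the arm is clear. It was still settling slightly (joint 1 at 1.6 degrees/s) when I handed the job in.

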